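Release the spare saddle rail from the sprung clamp

TASK

Lift the clamp's sprung arm past its hold-open point so that it stays up by itself, take the saddle rail out of the clamp and lay it gently in the wooden tray, wholly inside and not propped on the rim. Leave the arm standing open, do not force the rail out from under the closed arm, and leave the other things on the shelf where they are.

Things in the scene. Friction and masses are not known exactly. Their poses are not given: they have to be found in the camera images.
- clamp: Aluminium and steel hold-down clamp screwed to the shelf, turned up to 0.4 rad about the vertical; its -x side roughly faces the robot. Origin: centre of the underside of its base plate (170 along x, 130 along y, 12 thick); z up. Cradle posts hold the rail along y (see seat); a sprung arm hinged behind them (see lever_hinge) presses a rubber pad on the rail's middle.
- seat (a point): Where the rail's middle lies while held: clamp x = -20, y = 0, z = 50 mm; axes as the clamp's. The rail lies in upward-open slots, 12 wide along x, in two posts at y = -45 and +45 (each 8 thick along y, 24 along x, up to z = 59.5). Between the posts (82 free) it is bare, the base plate 33 below its underside.
- lever (a joint): Angle of the clamp arm (rad): 0 = shut on the rail, grows as the arm lifts and its handle tips back (to clamp +x), to the stop at 1.95: arm past upright, clear of the rail from above. Its springs pull it shut (to -0.08 with no rail) below the hold-open point at about 0.85; beyond it they throw it open to the stop, where it stays. Lifting takes about 0.4 N m at first, then less.
- thumb_plate (a point): Middle of the front (-x) face of the steel thumb plate that tops the arm's upright handle: plate 36 wide (clamp y), 8 thick, 48 tall. Arm shut: this point is at clamp x = +16, z = 148, the plate spans z = 124 to 172. Shut fingertips at z = 125 to 135 pushing straight to clamp +x, 60 to 85 mm from first touch, swing the arm open; it then stands behind them, so withdraw upwards.
- lever_hinge (a point): Hinge of the clamp arm at clamp x = +50, y = 0, z = 68, axis along the clamp's y, between two cheeks (30 wide over all, up to z = 78). Shut, the arm (steel bar 16 wide, 8 thick) runs level from here over the rail to clamp x = -32; a flat upright handle (16 wide, then the thumb plate) rises from it at clamp x = +20. This frame turns with the arm.
- rail: Spare saddle rail: steel bar 9 in diameter, 209 long over all, about 0.12 kg, along its own y. Origin: on the bar's axis at its middle. Straight for 58 either side of the origin; the two ends are cranked 10 towards its own -z (downwards while in the clamp) from 75 outwards. Grip it across the middle, between the posts.
- rail_end_a (a point): Centre of the rail's tip at its own y = -100, z = -10.
- rail_end_b (a point): Centre of the rail's tip at its own y = +100, z = -10.
- tray: Loose open plywood tray, 112 along x, 262 along y, 30 tall, walls and floor about 6 thick (inside 100 by 250), 0.7 kg, empty, turned up to 0.4 rad. Origin: centre of its underside, z up. Clamp and tray may stand on either side of the shelf.
- multitool: Folded silver aluminium multitool lying flat, 100 x 32 x 18. Origin: centre of its underside. To be left alone.
- grip: Blue silicone handlebar grip lying along its x, 125 long, 32 in diameter. Origin: centre of its underside. To be left alone.
- patch_tube: Small white patch tube lying along its x with a red twist cap, 93 x 34 x 18. Origin: centre of its underside. To be left alone.
- tumbler: Glass tumbler, 74 across the rim, 100 tall, with two steel spokes leaning out to 207 above the shelf and 45 towards its +x. Origin: centre of its underside. To be left alone.

How it is judged:
By the outcome, as a careful person would: the job done as asked, in the order asked, and still so for the second after the job is handed in, with the robot touching nothing.
It also fails if it takes over 58 s, if anything falls off the work surface, if the arm or the gripper's body presses on something with over 40 N, if the wrist force passes 120 N, or if a joint passes its speed limit or range.

ROBOT

A 6-joint arm with a two-finger parallel gripper is mounted at the origin on the work surface. World frame = base frame: x ahead of the robot, y to its left, z up, the work surface at z = 0. Lengths are in m, angles in degrees, forces in N, time in s.
With the tool pointing down it reaches from about 0.3 to 0.75 m from the base axis. Payload 8.5 kg.
Tool frame: the origin (TCP) lies at the very end of the fingers, on their centre line; the grasp point (between the pads) lies 19 mm behind it (bot.hold_point_z is the distance from the TCP to the grasp point, in m); z points along the fingers, y is the line along which they close (so a half turn about z gives the same grasp; the last joint's range is limited). The gripper opens to 88 mm and grips with 3 to 60 N. Pads are 18 mm wide; open, the fingers measure 123 mm over their backs; the gripper's body (75 mm by 187 mm) begins 45 mm behind the grasp point.
Start: joints at [-82.179, 21.807, 74.336, -0, 83.858, -12.336], TCP at [0.19, -0.516, 0.216] pointing down, gripper open.
Joint ranges: [-178.18, 178.18], [-50.72, 133.34], [12.68, 142.11], [-81.47, 261.47], [9.98, 163.14], [-165.26, 165.26]. Speed limits (degrees/s): [136.94, 136.94, 180, 180, 180, 180].

INTERFACE

Orientations are given as a 3x3 rotation matrix whose columns are the frame's x, y, z axes.
In Python, from bench import bot gives the robot as it stands.
- The arm moves only by the tool shift_gripper, called after "Call:" by a JSON object that holds its "api" and its "payload". Schema: {"type":"object","properties":{"segments":{"type":"array","items":{"type":"array","items":{"type":"number"},"minItems":4,"maxItems":4},"minItems":1,"maxItems":20},"aperture":{"type":"number"},"force":{"type":"number"},"only":{"type":"string"},"quiet":{"type":"boolean"},"lines":{"type":"string"}},"required":["segments"],"additionalProperties":false}. segments is a list of rows, 1 to 20 of them, each of 4 numbers: dx, dy, dz in m, then a turn about the tool's z in degrees; each row shifts and turns the commanded pose from where the row before left it, along the tool's axes as they then stand; what a row does not reach is not made up. A row lasts 1/8 s, in which the tool goes at most 0.0625 m and 10.7 degrees, less where a joint would pass 70% of its speed; a pose out of reach is approached as far as the arm can. aperture is the finger opening in m, set as the call begins (left out keeps the last). The fingers move at their own pace and stop on an object; force is the grip in N (left out, the last holds). Time passes only in rows, so rows that do not move let the fingers close. The tool returns the time, the measured TCP pose, the force, the opening and the grip force at its end. only (a regular expression) keeps the lines of the reply that match it, lines (a string "A,B") keeps lines A to B, and quiet returns only ok. Input that does not fit is refused with a message, and nothing moves.
- bot.get_obs(): the state, without advancing time (a new reading comes with each control period).
- bot.get_image(name): name is "side" or "top" or "wrist"; returns the picture (480x640x3 uint8, red, green, blue); there is no depth.
- bot.calibration(name): a dict with "fov_y" (degrees; the focal length in pixels is half the picture's height over the tangent of half this angle, whatever the lens; pixels are square), "cx", "cy" (the principal point, pixels), "R" (3x3) and "t" (3): a world point X has camera coordinates R X + t. Camera axes: x right, y down, z forward; pixel columns grow to the right and rows downward; lengths in m; the calibration is good to about 2 mm. A picture is of the moment at which its call begins: read the wrist's pose just before it. calibration takes no time and is no camera call; for the wrist camera it gives the pose at the moment of the call.
- bot.finish_job(): hands the job in; it is judged then, once.
The state is a dict: "clock": time; "joint_positions": joint angles; "qd": joint speeds; "effort": joint torques, N m; "ee_pos": TCP position; "eef_rot": TCP orientation; "contact_force": force on the tool from outside, world axes, zero at the start; "moment": the same for the moment, N m; "grip_width": finger opening in m; "grasp_force": force on a finger pad.
Only numpy, scipy, OpenCV 4.12 (cv2) and the standard library are available. Lean on these libraries where they do the work, as an engineer would, in place of code of your own. Each camera call takes 0.05 s, during which the arm holds its last target. There are 200 camera calls.

## Working session

There is one attempt and no reset: what is moved stays moved. The work goes in short steps, Python scripts to look and compute and a tool call to move; the robot and the scene stay as the last step left them, time stands still between calls to the robot, and variables do not carry over. Pictures are saved under pics/ and viewed, at most 10 in all, crops included, and the job is handed in when it is done.

```bash
ls; mkdir -p pics
```

Run:
```python
from bench import bot
import cv2,numpy as np
for n in("top","side"):
    im=bot.get_image(n); cv2.imwrite(f"pics/{n}0.png",im[:,:,::-1]); c=bot.calibration(n); print(n,c)
o=bot.get_obs();print(o["clock"],o["ee_pos"],o["eef_rot"])
```

```text
bench.py
pics
top {'fov_y': 48.276676247909066, 'cx': 326.5657683306414, 'cy': 235.05614293533233, 'R': array([[ 0.08729546, -0.99616385,  0.00608945],
       [-0.96859518, -0.08630501, -0.23318408],
       [ 0.23281511,  0.0144577 , -0.97241354]]), 't': array([-0.0502306 ,  0.58374047,  0.93957351])}
side {'fov_y': 46.96064769840894, 'cx': 323.48181011201973, 'cy': 231.71211009654672, 'R': array([[-0.9913925 , -0.12939298,  0.01995901],
       [-0.10314423,  0.67801825, -0.7277723 ],
       [ 0.08063605, -0.72356666, -0.68552835]]), 't': array([0.57449768, 0.13403719, 1.10555333])}
0.1 [ 0.18948626 -0.51604695  0.21514799] [[ 9.38737749e-01  3.44632277e-01 -1.79105196e-04]
 [ 3.44632233e-01 -9.38736999e-01  1.21252000e-03]
 [ 2.49740856e-04 -1.19996372e-03 -9.99999249e-01]]
```

View pics/top0.png

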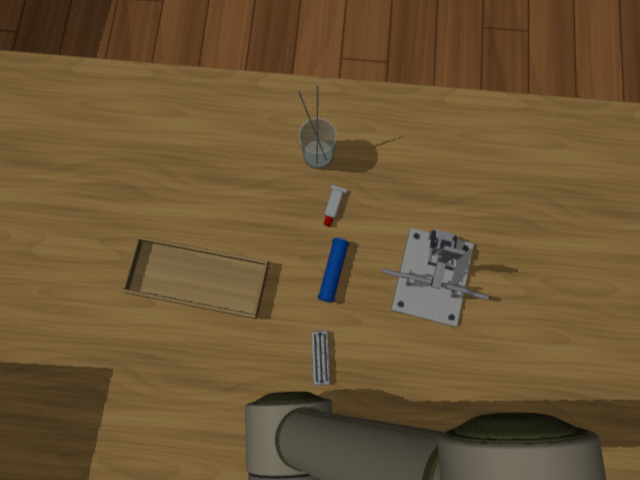

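View pics/side0.png

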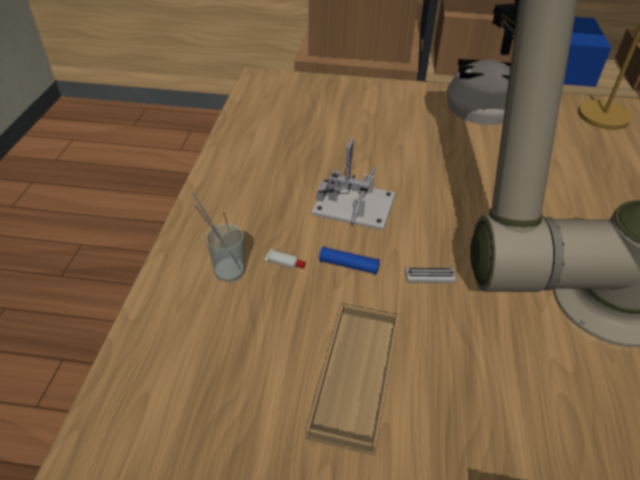

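The top view shows the clamp's plate corners near (411,229), (473,243), (457,326) and (392,310), the rail from (384,272) to (493,297), and the tray rim corners near (140,240), (269,262), (258,317) and (124,292). In the side view the clamp is near (355,200) and the tray near (355,375). Next I'll take zoomed crops and a first ray cast.

Create h.py:
```python
import numpy as np,cv2
from bench import bot
def ray(c,p):
    f=240/np.tan(np.radians(c["fov_y"]/2)); R=np.array(c["R"]);t=np.array(c["t"])
    d=R.T@np.array([(p[0]-c["cx"])/f,(p[1]-c["cy"])/f,1]); return -R.T@t,d/np.linalg.norm(d)
def onz(c,p,z):
    o,d=ray(c,p); return o+d*(z-o[2])/d[2]
def tri(cps):
    A=np.zeros((3,3));b=np.zeros(3);L=[]
    for c,p in cps:
        o,d=ray(c,p);P=np.eye(3)-np.outer(d,d);A+=P;b+=P@o;L.append((P,o))
    X=np.linalg.solve(A,b); return X,[np.linalg.norm(P@(X-o)) for P,o in L]
def proj(c,X):
    f=240/np.tan(np.radians(c["fov_y"]/2)); q=np.array(c["R"])@X+c["t"]; return f*q[:2]/q[2]+[c["cx"],c["cy"]]
```

Run:
```python
from h import *
T=bot.calibration("top");S=bot.calibration("side")
t=cv2.imread("pics/top0.png");s=cv2.imread("pics/side0.png")
a=cv2.resize(t[215:335,375:505],None,fx=3,fy=3,interpolation=2)
b=cv2.resize(s[130:240,300:410],None,fx=3.7,fy=3.7,interpolation=2)
cv=np.zeros((420,800,3),np.uint8);cv[:360,:390]=a;cv[:b.shape[0],392:392+b.shape[1]]=b[:,:408]
cv2.imwrite("pics/crop1.png",cv)
# plate: grey mask in top
hsv=cv2.cvtColor(t,cv2.COLOR_BGR2HSV);m=((hsv[...,1]<45)&(hsv[...,2]>70)).astype(np.uint8)
m[:, :375]=0;m[:,510:]=0;m[:215]=0;m[340:]=0
for p in[(411,229),(473,243),(457,326),(392,310)]:print("plate",onz(T,p,.012).round(4))
for p in[(384,272),(493,297)]:print("rail end",onz(T,p,.04).round(4))
for p in[(140,240),(269,262),(258,317),(124,292)]:print("tray",onz(T,p,.03).round(4))
for p in[(343,305),(396,314),(373,447),(308,436)]:print("trayS",onz(S,p,.03).round(4))
```

```text
plate [ 0.627 -0.165  0.012]
plate [ 0.6092 -0.2894  0.012 ]
plate [ 0.4431 -0.2627  0.012 ]
plate [ 0.4626 -0.1366  0.012 ]
rail end [ 0.5304 -0.1138  0.04  ]
rail end [ 0.5008 -0.3222  0.04  ]
tray [0.5531 0.3635 0.03  ]
tray [0.532  0.1081 0.03  ]
tray [0.4253 0.117  0.03  ]
tray [0.4499 0.3767 0.03  ]
trayS [0.5275 0.1186 0.03  ]
trayS [0.4275 0.1255 0.03  ]
trayS [0.4535 0.3871 0.03  ]
trayS [0.5541 0.3835 0.03  ]
```

View pics/crop1.png

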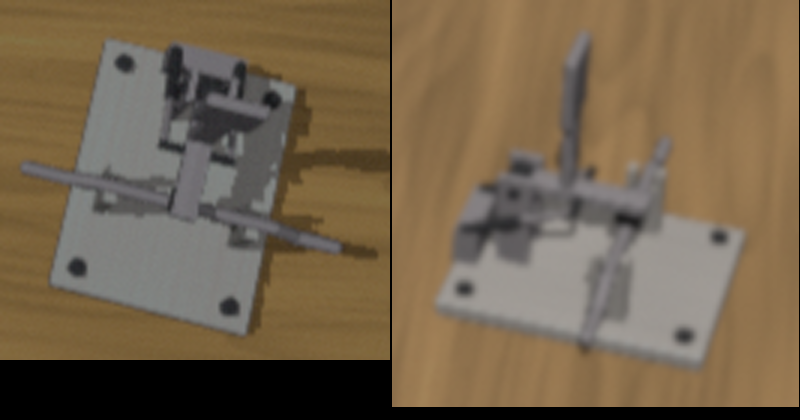

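The crop shows the rail ends at top pixels (383.7,270.7) and (487.7,297.3), and at side pixels (352.4,222.4) and (373.8,169.2). The arm is shut over the middle of the rail and the thumb plate stands up. I'll triangulate these.

Run:
```python
from h import *
T=bot.calibration("top");S=bot.calibration("side")
for n,p,q in[("railb",(383.7,270.7),(352.4,222.4)),("raila",(487.7,297.3),(373.8,169.2)),("far+y",(410,228.3),(312.4,213.2)),("near+y",(391.7,310),(384,228.6)),("near-y",(457.3,326.3),(394.9,193))]:
    X,r=tri([(T,p),(S,q)]);print(n,X.round(4),np.round(r,4))
C=np.array([onz(T,p,.012) for p in[(410,228.3),(473.3,244.3),(457.3,326.3),(391.7,310)]]);c=C.mean(0)
u=(C[0]+C[1]-C[2]-C[3])[:2];a=np.arctan2(u[1],u[0]);v=(C[0]+C[3]-C[1]-C[2])[:2];a2=np.arctan2(-v[0],v[1])
print(c,np.degrees([a,a2]),np.linalg.norm(u)/2,np.linalg.norm(v)/2)
a=(a+a2)/2;R=np.array([[np.cos(a),-np.sin(a),0],[np.sin(a),np.cos(a),0],[0,0,1]]);c[2]=0
for n,p in dict(seat=(-.02,0,.05),thumb=(.016,0,.148),top=(.02,0,.172)).items(): X=c+R@p;print(n,X.round(4),(np.array([375,215])*-3+3*proj(T,X)).round(1),(np.array([392,0])+3.7*(proj(S,X)-[300,130])).round(1))
```

```text
railb [ 0.5327 -0.1136  0.0315] [0.0016 0.0016]
raila [ 0.4988 -0.3143  0.0316] [0.0019 0.0019]
far+y [ 0.6287 -0.164   0.002 ] [0.0022 0.0022]
near+y [ 0.462  -0.137   0.0014] [0.0017 0.0017]
near-y [ 0.442  -0.2651  0.0032] [0.0014 0.0014]
[ 0.53500978 -0.2130677   0.012     ] [-9.25442732 -9.2863775 ] 0.167057514207944 0.1289034828768681
seat [ 0.5153 -0.2098  0.05  ] [180.1 205.4] [627.3 218.3]
thumb [ 0.5508 -0.2156  0.148 ] [227.4 120.1] [579.5  76.5]
top [ 0.5547 -0.2163  0.172 ] [238.7 104.8] [575.1  41. ]
```

Call:
{"api": "shift_gripper", "payload": {"segments": [[0.04, -0.018, 0, 0], [0.04, -0.018, 0, 0], [0.04, -0.018, 0, 0], [0.04, -0.018, 0, 0], [0.04, -0.018, 0, 0], [0.04, -0.018, 0, 0], [0.04, -0.018, 0, 0], [0.04, -0.018, 0, 0], [0.04, -0.018, 0, 0], [0.038, -0.02, 0, 0], [0, 0, 0, 9.8], [0, 0, 0, 9.8], [0, 0, 0, 9.8], [0, 0, 0, 0]], "aperture": 0}}

```text
clock: 1.85
ee_pos: [0.5003, -0.2082, 0.2153]
eef_rot: [[0.987, -0.159, -0.001], [-0.159, -0.987, 0.0], [-0.001, -0.0, -1.0]]
contact_force: [0.3, 0.9, 0.3]
grip_width: 0.0003
grasp_force: 0.0
```

Run:
```python
from h import *
cs=bot.get_image("side");w=bot.get_image("wrist");print(bot.calibration("wrist"))
o=bot.get_obs();print(o["ee_pos"],o["eef_rot"][:,0],o["joint_positions"])
cv2.imwrite("pics/w1.png",w[:,:,::-1]);cv2.imwrite("pics/s1.png",cs[:,:,::-1])
cv2.imwrite("pics/m1.png",np.hstack([cv2.resize(w,(400,300)),cv2.resize(cs,(400,300))])[:,:,::-1])
```

```text
{'fov_y': 60.39897409650415, 'cx': 326.2081677954652, 'cy': 237.01550838014606, 'R': array([[-1.57063638e-01, -9.87588368e-01, -4.77724307e-04],
       [-9.39597151e-01,  1.49282237e-01,  3.08012997e-01],
       [-3.04118738e-01,  4.88265102e-02, -9.51382029e-01]]), 't': array([-0.12679264,  0.45867255,  0.55438914])}
[ 0.50033852 -0.20825943  0.21548765] [ 9.87570194e-01 -1.57178103e-01 -3.95733230e-04] [-3.51204445e+01  2.10157353e+01  7.56139159e+01 -2.80528800e-04
  8.33954560e+01  6.39227316e+01]
```

View pics/m1.png

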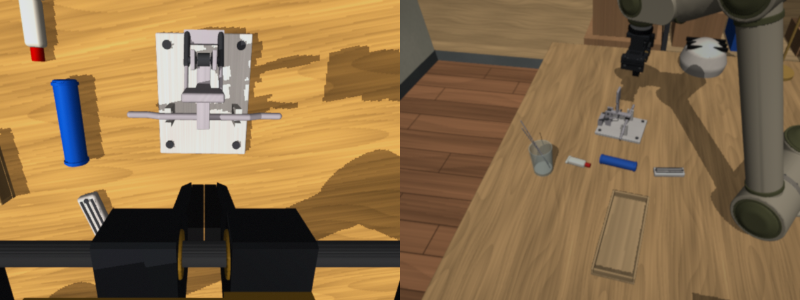

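The wrist view shows the clamp ahead, with the thumb plate centred in front of the gripper and the long axis of the gripper body running along its closing line. The pose is lined up, so I'll lower and push the arm open.

Call:
{"api": "shift_gripper", "payload": {"segments": [[0, 0, 0.043, 0], [0, 0, 0.042, 0], [0.02, 0, 0, 0], [0.02, 0, 0, 0], [0.012, 0, 0, 0], [0.012, 0, 0, 0], [0.012, 0, 0, 0], [0.012, 0, 0, 0], [0.012, 0, 0, 0], [0.012, 0, 0, 0], [0, 0, 0, 0]]}}

```text
clock: 3.32
ee_pos: [0.6114, -0.2263, 0.1301]
eef_rot: [[0.987, -0.159, -0.0], [-0.159, -0.987, 0.0], [-0.0, -0.0, -1.0]]
contact_force: [0.5, -0.1, 0.3]
grip_width: 0.0005
grasp_force: 0.1
```

Run:
```python
from h import *
cs=bot.get_image("side");w=bot.get_image("wrist")
cv2.imwrite("pics/m2.png",np.hstack([cv2.resize(w,(400,300)),cv2.resize(cs[100:280,260:500],(400,300))])[:,:,::-1])
```

```text
(no output)
```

View pics/m2.png

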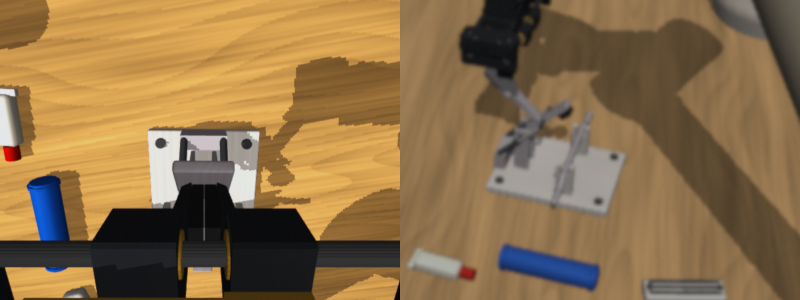

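The arm has swung past the hold-open point, with the handle tipped back and the bar standing behind the fingers. I'll withdraw straight up and then look from two places.

Call:
{"api": "shift_gripper", "payload": {"segments": [[0, 0, -0.04, 0], [0, 0, -0.04, 0], [0, 0, -0.04, 0], [-0.04, 0, 0, 0], [-0.05, 0, 0, 0], [-0.05, 0, 0, 0], [0, 0, 0, 0]], "aperture": 0.04}}

```text
clock: 4.3
ee_pos: [0.4701, -0.2029, 0.2513]
eef_rot: [[0.987, -0.161, -0.0], [-0.161, -0.987, 0.0], [-0.0, -0.0, -1.0]]
contact_force: [0.3, -0.2, -0.3]
grip_width: 0.0397
grasp_force: 0.0
```

Run:
```python
from h import *
import pickle
W=bot.calibration("wrist");w=bot.get_image("wrist");o=bot.get_obs();cs=bot.get_image("side")
pickle.dump((W,o["ee_pos"],o["eef_rot"]),open("w2.pkl","wb"))
cv2.imwrite("pics/w2.png",w[:,:,::-1]);cv2.imwrite("pics/s2.png",cs[:,:,::-1])
print(o["eef_rot"].T@(-np.array(W["R"]).T@W["t"]-o["ee_pos"]))
```

```text
[ 0.07861078 -0.00050292 -0.1704877 ]
```

Call:
{"api": "shift_gripper", "payload": {"segments": [[-0.04, 0, 0, 0], [-0.04, 0, 0, 0], [0, 0, 0, 0]]}}

```text
clock: 4.78
ee_pos: [0.3934, -0.191, 0.251]
eef_rot: [[0.987, -0.161, 0.0], [-0.161, -0.987, -0.0], [0.001, 0.0, -1.0]]
contact_force: [0.6, -0.7, 0.2]
grip_width: 0.0402
grasp_force: 0.0
```

Run:
```python
from h import *
import pickle
W=bot.calibration("wrist");w=bot.get_image("wrist");o=bot.get_obs()
pickle.dump((W,o["ee_pos"],o["eef_rot"]),open("w3.pkl","wb"))
cv2.imwrite("pics/w3.png",w[:,:,::-1])
a=cv2.imread("pics/w2.png")
cv2.imwrite("pics/m3.png",np.hstack([a[:,120:520],w[:,120:520,::-1]]))
```

```text
(no output)
```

View pics/m3.png

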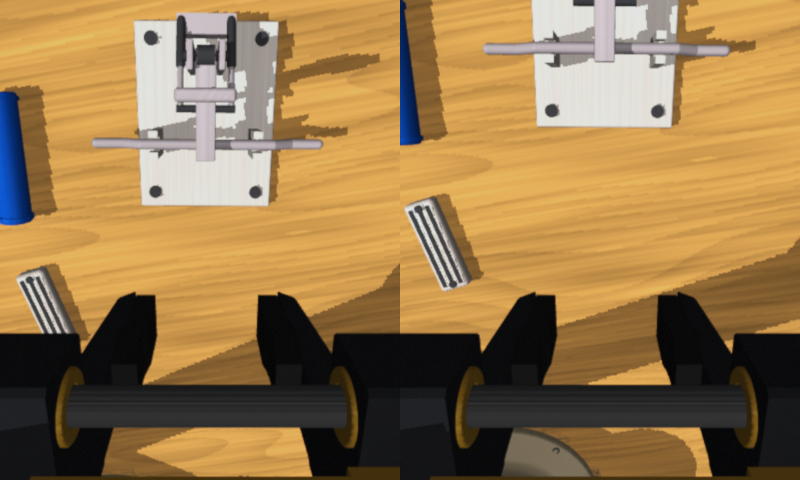

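The wrist views may show the arm shut over the rail again, so I'll check with the side view and the earlier frames.

Run:
```python
from h import *
cs=bot.get_image("side");b=bot.get_image("top")
cv2.imwrite("pics/s4.png",cs[:,:,::-1])
cv2.imwrite("pics/m4.png",np.hstack([cv2.resize(cs[110:240,290:420],(400,400)),cv2.resize(b[215:345,375:505],(400,400))])[:,:,::-1])
```

```text
(no output)
```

View pics/m4.png

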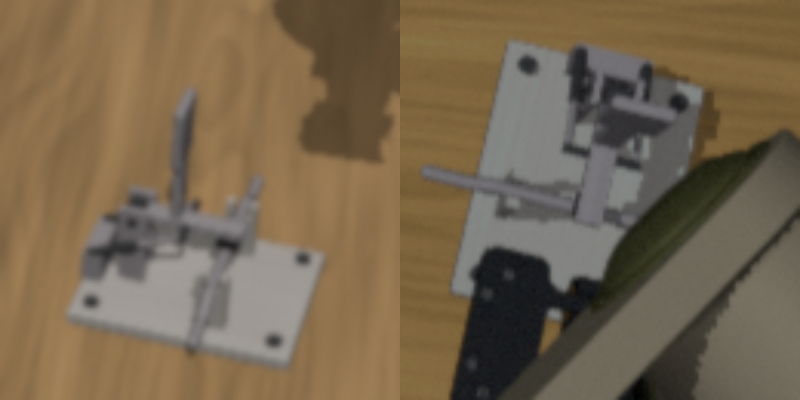

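The arm is shut again, so the earlier push stopped just short of the hold-open point. I'll triangulate the rail from the two wrist views, then push again, further this time.

Run:
```python
from h import *
import pickle
A=pickle.load(open("w2.pkl","rb"))[0];B=pickle.load(open("w3.pkl","rb"))[0]
P={}
for n,p,q in[("b",(214,142),(206,48)),("a",(441,144.5),(448,50)),("platenear+y",(262,205),(257,125)),("platenear-y",(390,205),(392,126))]:
    X,r=tri([(A,p),(B,q)]);P[n]=X;print(n,X.round(4),np.round(r,4))
print((P["a"]+P["b"])/2,np.linalg.norm(P["a"]-P["b"]))
# gripper body edges seen in w2: box corners at tool depth .064 behind tcp
```

```text
b [ 0.5331 -0.1106  0.0418] [0.0002 0.0002]
a [ 0.4984 -0.3113  0.0453] [0.0001 0.0001]
platenear+y [ 0.4643 -0.1363  0.0187] [0.0001 0.0001]
platenear-y [ 0.4424 -0.2631  0.014 ] [0.0006 0.0006]
[ 0.51578648 -0.21094813  0.04356418] 0.20362956382671224
```

Call:
{"api": "shift_gripper", "payload": {"segments": [[0.054, 0, 0.06, 0], [0.054, 0, 0.061, 0], [0.02, 0, 0, 0], [0.02, 0, 0, 0], [0.014, 0, 0, 0], [0.014, 0, 0, 0], [0.014, 0, 0, 0], [0.014, 0, 0, 0], [0.014, 0, 0, 0], [0.012, 0, 0, 0], [0.012, 0, 0, 0], [0, 0, 0, 0]], "aperture": 0}}

```text
clock: 6.42
ee_pos: [0.6095, -0.2257, 0.1562]
eef_rot: [[0.987, -0.16, -0.0], [-0.16, -0.987, 0.0], [-0.001, -0.0, -1.0]]
contact_force: [-0.3, -0.2, 0.1]
grip_width: 0.0005
grasp_force: 0.0
```

Run:
```python
from h import *
cs=bot.get_image("side");w=bot.get_image("wrist")
cv2.imwrite("pics/m5.png",np.hstack([cv2.resize(w,(400,300)),cv2.resize(cs[110:240,290:463],(400,300))])[:,:,::-1])
```

```text
(no output)
```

View pics/m5.png

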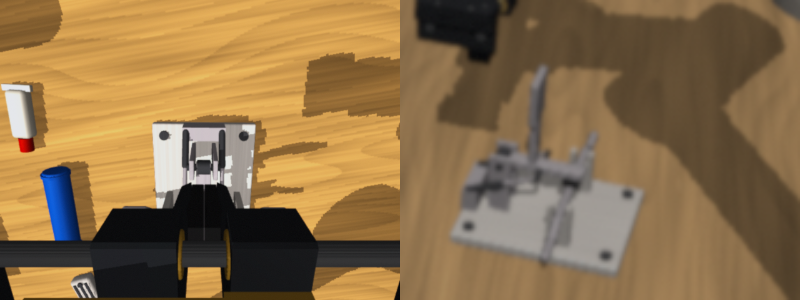

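The first rows went over the step limit and were cut short, so the tips (z = 0.156) slid over the plate and the arm is still shut. I'll go up, back and down to the right height, with shorter rows.

Call:
{"api": "shift_gripper", "payload": {"segments": [[0, 0, -0.03, 0], [0, 0, -0.035, 0], [0, 0, 0, 0], [-0.04, 0, 0, 0], [-0.04, 0, 0, 0], [-0.031, 0, 0, 0], [0, 0, 0.045, 0], [0, 0, 0.046, 0], [0, 0, 0, 0]], "aperture": 0}}

```text
clock: 7.65
ee_pos: [0.4969, -0.2068, 0.1284]
eef_rot: [[0.987, -0.161, -0.006], [-0.161, -0.987, 0.004], [-0.007, -0.003, -1.0]]
contact_force: [0.2, -1.3, 0.6]
grip_width: 0.0007
grasp_force: 0.0
```

Call:
{"api": "shift_gripper", "payload": {"segments": [[0.02, 0, 0, 0], [0.02, 0, 0, 0], [0.014, 0, 0, 0], [0.014, 0, 0, 0], [0.014, 0, 0, 0], [0.014, 0, 0, 0], [0.014, 0, 0, 0], [0.012, 0, 0, 0], [0.012, 0, 0, 0], [0, 0, 0, 0]]}}

```text
clock: 8.9
ee_pos: [0.6316, -0.2297, 0.1327]
eef_rot: [[0.987, -0.16, 0.002], [-0.16, -0.987, -0.001], [0.002, 0.001, -1.0]]
contact_force: [0.0, -0.4, 0.0]
grip_width: 0.0004
grasp_force: 0.0
```

Run:
```python
from h import *
cs=bot.get_image("side");w=bot.get_image("wrist")
cv2.imwrite("pics/m6.png",np.hstack([cv2.resize(w,(400,300)),cv2.resize(cs[110:240,290:463],(400,300))])[:,:,::-1])
```

```text
(no output)
```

View pics/m6.png

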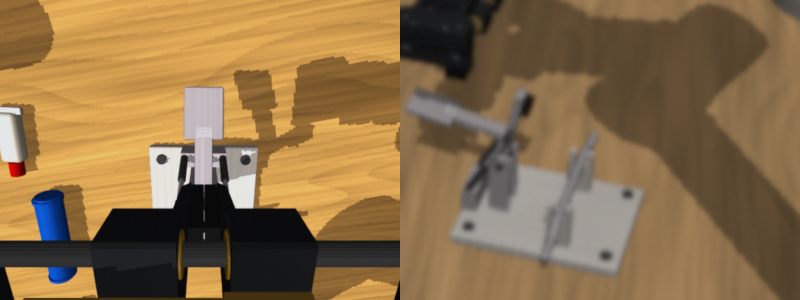

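The arm is now fully open: the handle is laid back, the bar stands up past upright, and the contact force is zero. Next I'll withdraw upward, go above the rail and turn the gripper across it. Then I'll measure the body's extent along clamp x from the side view, because it must clear the raised bar.

Call:
{"api": "shift_gripper", "payload": {"segments": [[0, 0, -0.04, 0], [0, 0, -0.04, 0], [0, 0, -0.04, 0], [0, 0, 0, 0], [-0.04, 0, 0, 0], [-0.04, 0, 0, 0], [-0.0375, 0, 0, 0], [0, 0, 0, -10], [0, 0, 0, -10], [0, 0, 0, -10], [0, 0, 0, -10], [0, 0, 0, -10], [0, 0, 0, -10], [0, 0, 0, -10], [0, 0, 0, -10], [0, 0, 0, -10], [0, 0, 0, 0]], "aperture": 0.03}}

```text
clock: 11.12
ee_pos: [0.5144, -0.2104, 0.2507]
eef_rot: [[0.162, 0.987, -0.001], [0.987, -0.162, 0.001], [0.001, -0.001, -1.0]]
contact_force: [-0.2, 0.1, 0.3]
grip_width: 0.0299
grasp_force: 0.0
```

Run:
```python
from h import *
S=bot.calibration("side");cs=bot.get_image("side");o=bot.get_obs();w=bot.get_image("wrist")
cv2.imwrite("pics/s7.png",cs[:,:,::-1]);cv2.imwrite("pics/w7.png",w[:,:,::-1])
p=np.array(o["ee_pos"]);R=np.array(o["eef_rot"]);print(p,o["joint_positions"])
m=cs.max(2)<50
# plane through tool axis spanned by tool y and z; width per height above TCP
for h in range(0,150,8):
    c=proj(S,p-R[:,2]*h/1000); e=proj(S,p-R[:,2]*h/1000+R[:,1]*.1); k=np.linalg.norm(e-c)/100
    d=(e-c)/(100*k); L=[]
    for s in np.arange(-130,130,2):
        u=c+d*s*k; x,y=np.round(u).astype(int)
        L.append('#' if 0<=x<640 and 0<=y<480 and m[y,x] else '.')
    print(h,c.round(),round(k,2),''.join(L))
```

```text
[ 0.51451768 -0.21045001  0.25084015] [-3.44482424e+01  2.11779092e+01  6.94620982e+01 -4.43625141e-04
  8.94290024e+01 -2.49912224e+01]
0 [371. 112.] 0.48 ..................................................................................................................................
8 [371. 109.] 0.48 ..................................................................................................................................
16 [371. 105.] 0.48 ...........................................................................##.....................................................
24 [372. 102.] 0.48 ....................................................######...............#######..................................................
32 [372.  98.] 0.49 ..................................................########..............#########.................................................
40 [372.  94.]
[... 1401 characters left out ...]
##############################################################################..............
120 [376.  56.] 0.51 ...............###################....#########################################...####....#.....#################.................
128 [376.  52.] 0.51 ...............################################################################################################...................
136 [376.  48.] 0.52 ................#############################################################################################.....................
144 [377.  44.] 0.52 ........#......#########...................#################################......................................................
```

The numbers show the gripper's end plates reach about ±95 mm along the closing line, from roughly 75–90 mm above the TCP. Gripped at the middle, they would hit the raised bar (clamp x 61–81, up to z ≈ 0.146). So I'll grip the rail just outside the +y post, at rail y = +62, where the body clears the bar sideways by about 16 mm.

Call:
{"api": "shift_gripper", "payload": {"segments": [[0.031, 0.0008, 0, 0], [0.031, 0.0007, 0, 0], [0, 0, 0.04, 0], [0, 0, 0.04, 0], [0, 0, 0.04, 0], [0, 0, 0.03, 0], [0, 0, 0, 0]], "aperture": 0.04}}

```text
clock: 12.1
ee_pos: [0.5253, -0.1492, 0.0998]
eef_rot: [[0.163, 0.987, -0.004], [0.987, -0.163, 0.002], [0.001, -0.004, -1.0]]
contact_force: [0.0, -0.7, 0.4]
grip_width: 0.0402
grasp_force: 0.0
```

Run:
```python
from h import *
W=bot.calibration("wrist");w=bot.get_image("wrist");cv2.imwrite("pics/w8.png",w[:,:,::-1])
o=bot.get_obs();R=np.array(o["eef_rot"]);p=np.array(o["ee_pos"]);hsv=cv2.cvtColor(w,cv2.COLOR_RGB2HSV)
# rail tip b region: scan columns of brightness across tool y at several rail stations, plane z=.045/.04
for d,z in((.020,.042),(.028,.040),(.034,.040)):
    L=[]
    for s in np.arange(-.02,.0201,.001):
        X=p+R[:,0]*d+R[:,1]*s; X[2]=z; u=np.round(proj(W,X)).astype(int)
        L.append(int(hsv[u[1],u[0],1]) if 0<=u[1]<480 and 0<=u[0]<640 else -1)
    print(d,u,L)
```

```text
0.02 [363 215] [164, 165, 163, 162, 164, 163, 163, 160, 160, 161, 163, 162, 161, 161, 161, 156, 23, 17, 16, 15, 12, 16, 17, 15, 36, 163, 167, 162, 163, 163, 164, 162, 163, 162, 161, 161, 162, 163, 161, 161, 160]
0.028 [363 201] [161, 162, 164, 162, 162, 162, 162, 162, 161, 159, 161, 162, 162, 160, 164, 154, 21, 14, 14, 15, 14, 16, 15, 16, 59, 162, 164, 163, 163, 163, 162, 162, 162, 162, 160, 161, 160, 158, 161, 162, 162]
0.034 [363 190] [163, 164, 163, 163, 162, 162, 158, 160, 161, 161, 161, 161, 162, 162, 165, 155, 22, 14, 14, 14, 15, 18, 17, 16, 42, 161, 165, 164, 162, 162, 161, 161, 162, 162, 162, 160, 160, 162, 161, 162, 161]
```

The rail runs exactly along the centre line and shows 9 mm wide at the assumed height. I'll go down and close.

Call:
{"api": "shift_gripper", "payload": {"segments": [[0, 0, 0.03, 0], [0, 0, 0.025, 0], [0, 0, 0.018, 0], [0, 0, 0, 0]]}}

```text
clock: 12.65
ee_pos: [0.5267, -0.1499, 0.029]
eef_rot: [[0.162, 0.987, 0.0], [0.987, -0.162, -0.0], [-0.0, 0.0, -1.0]]
contact_force: [-0.8, 0.2, -0.1]
grip_width: 0.0399
grasp_force: 0.0
```

Call:
{"api": "shift_gripper", "payload": {"segments": [[0, 0, 0, 0], [0, 0, 0, 0], [0, 0, 0, 0], [0, 0, 0, 0], [0, 0, 0, 0]], "aperture": 0, "force": 45}}

```text
clock: 13.28
ee_pos: [0.5265, -0.1498, 0.0288]
eef_rot: [[0.161, 0.987, 0.0], [0.987, -0.161, -0.0], [-0.0, 0.0, -1.0]]
contact_force: [-2.1, 0.5, 4.6]
grip_width: 0.0038
grasp_force: 35.7
```

Call:
{"api": "shift_gripper", "payload": {"segments": [[0, 0, 0, 0], [0, 0, 0, 0]]}}

```text
clock: 13.52
ee_pos: [0.5265, -0.1498, 0.0287]
eef_rot: [[0.161, 0.987, 0.0], [0.987, -0.161, -0.0], [-0.0, 0.0, -1.0]]
contact_force: [-1.0, 0.9, 5.7]
grip_width: 0.0039
grasp_force: 36.0
```

Run:
```python
from h import *
W=bot.calibration("wrist");w=bot.get_image("wrist");cv2.imwrite("pics/w9.png",w[:,:,::-1])
o=bot.get_obs();R=np.array(o["eef_rot"]);p=np.array(o["ee_pos"]);hsv=cv2.cvtColor(w,cv2.COLOR_RGB2HSV)
for d,z in((.015,.040),(.02,.04),(.028,.040),(.036,.04),(.041,.04),(.045,.040)):
    L=[]
    for s in np.arange(-.012,.0121,.001):
        X=p+R[:,0]*d+R[:,1]*s; X[2]=z; u=np.round(proj(W,X)).astype(int)
        L.append(int(hsv[u[1],u[0],1]) if 0<=u[1]<480 and 0<=u[0]<640 else -1)
    print(d,u,L)
```

```text
0.015 [355 268] [15, 15, 16, 14, 16, 16, 15, 13, 18, 14, 16, 13, 16, 13, 16, 15, 22, 23, 23, 23, 26, 24, 17, 16, 17]
0.02 [355 257] [162, 161, 161, 163, 161, 161, 161, 33, 17, 16, 14, 15, 14, 13, 15, 17, 80, 165, 167, 167, 164, 166, 164, 166, 162]
0.028 [355 239] [161, 161, 162, 160, 158, 163, 161, 133, 17, 14, 14, 16, 14, 16, 17, 19, 154, 162, 162, 163, 163, 160, 162, 162, 160]
0.036 [356 220] [160, 161, 160, 161, 164, 163, 161, 132, 15, 16, 14, 13, 14, 13, 17, 18, 143, 162, 162, 162, 161, 160, 160, 162, 159]
0.041 [356 207] [161, 159, 160, 161, 162, 163, 164, 163, 116, 18, 15, 15, 14, 15, 20, 117, 163, 163, 163, 162, 163, 161, 161, 161, 161]
0.045 [356 198] [161, 161, 162, 162, 163, 162, 161, 166, 164, 162, 163, 161, 163, 164, 163, 162, 164, 162, 162, 162, 161, 158, 162, 161, 161]
```

The tip is where it should be (42.5 mm beyond the TCP, so the rail hasn't moved) and the grip force is 36 N; the pads seem to give a little. I'll lift gently and check.

Call:
{"api": "shift_gripper", "payload": {"segments": [[0, 0, -0.005, 0], [0, 0, -0.008, 0], [0, 0, -0.012, 0], [0, 0, -0.015, 0], [0, 0, 0, 0]], "force": 55}}

```text
clock: 14.2
ee_pos: [0.527, -0.15, 0.0699]
eef_rot: [[0.161, 0.987, 0.002], [0.987, -0.161, -0.001], [-0.001, 0.003, -1.0]]
contact_force: [-0.3, 0.8, 0.6]
grip_width: 0.0006
grasp_force: 0.0
```

Run:
```python
from h import *
T=bot.calibration("top");S=bot.calibration("side");W=bot.calibration("wrist");o=bot.get_obs()
ims={n:bot.get_image(n) for n in("top","side","wrist")}
for n in ims: cv2.imwrite(f"pics/{n}10.png",ims[n][:,:,::-1])
R=np.array(o["eef_rot"]);p=np.array(o["ee_pos"]);print(p)
a=ims["side"][110:240,290:420];b=cv2.resize(ims["wrist"],(400,300))
cv2.imwrite("pics/m10.png",np.hstack([cv2.resize(a,(400,400)),cv2.copyMakeBorder(b,0,100,0,0,0)])[:,:,::-1])
```

```text
[ 0.52703159 -0.15001522  0.06985307]
```

View pics/m10.png

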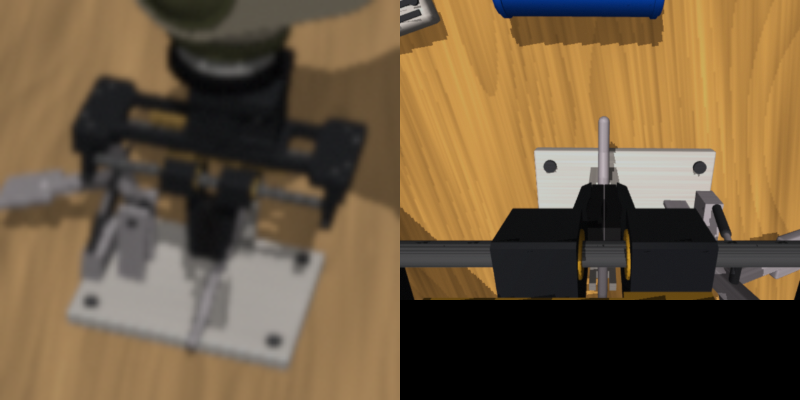

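The rail slipped out. It stays seated while the fingers are shut above it, the arm is still open, and nothing else has moved. The 3.8 mm opening and the upward push say only the top of the bar was pinched. I'll open, go 10 mm lower and regrip.

Call:
{"api": "shift_gripper", "payload": {"segments": [[0, 0, 0, 0], [0, 0, 0, 0], [-0.001, 0, 0, 0], [0, 0, 0.02, 0], [0, 0, 0.02, 0], [0, 0, 0.01, 0], [0, 0, 0, 0]], "aperture": 0.04}}

```text
clock: 15.22
ee_pos: [0.5261, -0.1506, 0.0181]
eef_rot: [[0.161, 0.987, -0.001], [0.987, -0.161, 0.0], [0.0, -0.001, -1.0]]
contact_force: [0.5, -0.0, 0.4]
grip_width: 0.04
grasp_force: 0.0
```

Call:
{"api": "shift_gripper", "payload": {"segments": [[0, 0, 0, 0], [0, 0, 0, 0], [0, 0, 0, 0], [0, 0, 0, 0]], "aperture": 0, "force": 15}}

```text
clock: 15.72
ee_pos: [0.5263, -0.1507, 0.0187]
eef_rot: [[0.161, 0.987, 0.0], [0.987, -0.161, -0.0], [-0.0, 0.0, -1.0]]
contact_force: [-0.5, -0.4, 2.7]
grip_width: 0.0082
grasp_force: 15.1
```

Run:
```python
from h import *
o=bot.get_obs();print(o["contact_force"],o["moment"],o["grip_width"])
W=bot.calibration("wrist");w=bot.get_image("wrist");R=np.array(o["eef_rot"]);p=np.array(o["ee_pos"]);hsv=cv2.cvtColor(w,cv2.COLOR_RGB2HSV)
for d in (.02,.028,.036,.044):
  for z in(.04,):
    s=np.arange(-.012,.0121,.0005);v=[]
    for t in s:
        X=p+R[:,0]*d+R[:,1]*t; X[2]=z; u=np.round(proj(W,X)).astype(int); v.append(hsv[u[1],u[0],1]<80)
    v=np.array(v);print(d,s[v][[0,-1]] if v.any() else None)
```

```text
[-0.47373101 -0.43489877  2.68741312] [ 0.00100248  0.03541544 -0.04890681] 0.00815530787404306
0.02 [-0.012   0.0045]
0.028 [-0.0035  0.0045]
0.036 [-0.0035  0.0045]
0.044 None
```

Call:
{"api": "shift_gripper", "payload": {"segments": [[0, 0, 0, 0], [0, 0, 0, 0], [0, 0, 0, 0]], "aperture": 0, "force": 40}}

```text
clock: 16.15
ee_pos: [0.5263, -0.1507, 0.0186]
eef_rot: [[0.161, 0.987, 0.0], [0.987, -0.161, -0.0], [-0.0, 0.0, -1.0]]
contact_force: [-0.4, 1.9, 5.0]
grip_width: 0.0078
grasp_force: 40.3
```

Call:
{"api": "shift_gripper", "payload": {"segments": [[0, 0, -0.003, 0], [0, 0, -0.003, 0], [0, 0, 0, 0]]}}

```text
clock: 16.52
ee_pos: [0.5262, -0.1507, 0.0245]
eef_rot: [[0.161, 0.987, -0.0], [0.987, -0.161, 0.0], [0.0, -0.0, -1.0]]
contact_force: [0.1, 0.5, -1.0]
grip_width: 0.0076
grasp_force: 40.3
```

It holds, with the rail's weight of about 1 N showing. I'll keep lifting slowly.

Call:
{"api": "shift_gripper", "payload": {"segments": [[0, 0, -0.005, 0], [0, 0, -0.007, 0], [0, 0, -0.007, 0], [0, 0, 0, 0]], "force": 50}}

```text
clock: 17.02
ee_pos: [0.5266, -0.1509, 0.0441]
eef_rot: [[0.161, 0.987, 0.001], [0.987, -0.161, -0.001], [-0.001, 0.001, -1.0]]
contact_force: [0.7, 0.7, -2.6]
grip_width: 0.0075
grasp_force: 50.0
```

Run:
```python
from h import *
o=bot.get_obs();print(o["contact_force"],o["moment"])
W=bot.calibration("wrist");w=bot.get_image("wrist");cv2.imwrite("pics/w12.png",w[:,:,::-1]);R=np.array(o["eef_rot"]);p=np.array(o["ee_pos"]);hsv=cv2.cvtColor(w,cv2.COLOR_RGB2HSV)
for d in (.028,.036,.044,.05):
    s=np.arange(-.012,.0121,.0005);v=[]
    for t in s:
        X=p+R[:,0]*d+R[:,1]*t; X[2]=p[2]+.02; u=np.round(proj(W,X)).astype(int); v.append(hsv[u[1],u[0],1]<80)
    v=np.array(v);print(d,s[v][[0,-1]] if v.any() else None)
cs=bot.get_image("side");cv2.imwrite("pics/s12.png",cs[:,:,::-1])
```

```text
[ 0.65695718  0.67441041 -2.57497555] [ 0.08264347 -0.05191569  0.02981924]
0.028 [-0.0035  0.0045]
0.036 [-0.0035  0.0045]
0.044 None
0.05 None
```

Call:
{"api": "shift_gripper", "payload": {"segments": [[0, 0, -0.01, 0], [0, 0, -0.02, 0], [0, 0, -0.025, 0], [0, 0, -0.025, 0], [0, 0, -0.02, 0], [0, 0, 0, 0], [0, 0, 0, 0]]}}

```text
clock: 18.0
ee_pos: [0.5259, -0.1505, 0.1427]
eef_rot: [[0.161, 0.987, -0.001], [0.987, -0.161, 0.001], [0.0, -0.001, -1.0]]
contact_force: [0.1, -0.2, -1.0]
grip_width: 0.0074
grasp_force: 50.0
```

Run:
```python
from h import *
o=bot.get_obs();R=np.array(o["eef_rot"]);p=np.array(o["ee_pos"]);print(o["contact_force"],o["moment"])
S=bot.calibration("side");cs=bot.get_image("side");cv2.imwrite("pics/s13.png",cs[:,:,::-1])
hsv=cv2.cvtColor(cs,cv2.COLOR_RGB2HSV)
# near tip b and far tip a: predicted pixel vs. tilt (far end drooping about the grip)
g=p-R[:,2]*.027
for deg in(-10,-5,0,5,10,20):
    t=np.radians(deg); X=g-R[:,0]*.162*np.cos(t)+np.array([0,0,-.162*np.sin(t)-.004]);print(deg,proj(S,X).round(1))
    # sample along far half
    L=[]
    for s in np.linspace(.03,.175,30):
        X=g-R[:,0]*s*np.cos(t)+np.array([0,0,-s*np.sin(t)]);u=np.round(proj(S,X)).astype(int);L.append(int(hsv[u[1],u[0],1]))
    print(L)
```

```text
[ 0.05102156 -0.23795949 -0.99884186] [ 0.02189323 -0.09125553  0.00177864]
-10 [378.1 112.2]
[24, 46, 18, 0, 13, 13, 24, 33, 26, 25, 17, 35, 131, 123, 12, 24, 13, 11, 10, 22, 26, 26, 24, 10, 30, 13, 23, 20, 18, 26]
-5 [377.8 117.2]
[32, 24, 17, 18, 0, 24, 13, 13, 33, 20, 17, 26, 17, 52, 132, 125, 12, 24, 23, 35, 11, 27, 22, 13, 27, 12, 15, 26, 32, 24]
0 [377.3 122.5]
[20, 32, 20, 17, 18, 21, 24, 23, 23, 26, 22, 19, 25, 25, 16, 59, 116, 133, 98, 24, 23, 31, 11, 23, 31, 19, 26, 24, 51, 40]
5 [376.7 127.9]
[10, 20, 14, 0, 39, 21, 17, 15, 24, 23, 24, 26, 23, 11, 27, 16, 25, 24, 8, 44, 109, 128, 66, 12, 23, 23, 21, 32, 12, 20]
10 [376.  133.5]
[9, 10, 15, 14, 30, 30, 36, 21, 70, 20, 14, 24, 22, 24, 12, 13, 23, 21, 18, 24, 17, 16, 16, 9, 58, 107, 111, 111, 57, 12]
20 [374.3 145.1]
[6, 11, 9, 14, 13, 13, 27, 27, 12, 12, 26, 30, 30, 0, 0, 26, 26, 70, 70, 82, 82, 12, 44, 0, 23, 12, 12, 49, 49, 51]
```

Run:
```python
from h import *
o=bot.get_obs();R=np.array(o["eef_rot"]);p=np.array(o["ee_pos"])
W=bot.calibration("wrist");w=bot.get_image("wrist");cv2.imwrite("pics/w13.png",w[:,:,::-1]);hsv=cv2.cvtColor(w,cv2.COLOR_RGB2HSV)
m=(hsv[...,1]<80)
for z in(.013,.0213,.03,.04,.05):
    row=[]
    for d in np.arange(.018,.06,.001):
        X=p+R[:,0]*d-R[:,2]*z; wd=0
        for t in np.arange(-.012,.0121,.0005):
            u=np.round(proj(W,X+R[:,1]*t)).astype(int); wd+=m[u[1],u[0]]
        row.append(wd/2)
    print(z,row)
print(proj(W,p+R[:,0]*.0425-R[:,2]*.0213))
```

```text
0.013 [np.float64(24.5), np.float64(24.5), np.float64(24.5), np.float64(24.5), np.float64(24.5), np.float64(24.5), np.float64(24.5), np.float64(24.5), np.float64(24.5), np.float64(24.5), np.float64(24.5), np.float64(24.5), np.float64(24.5), np.float64(24.5), np.float64(24.5), np.float64(24.5), np.float64(24.5), np.float64(24.5), np.float64(24.5), np.float64(24.5), np.float64(24.5), np.float64(24.5), np.float64(24.5), np.float64(24.5), np.float64(12.0), np.float64(0.0), np.float64(0.0), np.float64(0.0), np.float64(0.0), np.float64(0.0), np.float64(0.0), np.float64(0.0), np.float64(0.0), np.float64(0.0), np.float64(0.0), np.float64(0.0), np.float64(0.0), np.float64(0.0), np.float64(0.0), np.float64(0.0), np.float64(0.0), np.float64(0.0)]
0.0213 [np.float64(24.5), np.float64(24.5), np.float64(24.5), np.float64(24.5), np.float64(24.5), np.float64(24.5), np.float64(24.5), np.float64(24.5), np.float64(24.5), np.float64(24.5), np.float64(24.5), np.float64(24.5), np.float64(24.5), np.float64(24.5), np.float64(24.5), np.float64(24.5), np.float64(24.5), np.float64(24.5), np.float64(24.5), np.f
[... 1976 characters left out ...]
float64(24.5), np.float64(24.5), np.float64(24.5), np.float64(24.5), np.float64(24.5), np.float64(24.5), np.float64(24.5), np.float64(24.5), np.float64(24.5), np.float64(24.5), np.float64(24.5), np.float64(24.5), np.float64(24.5), np.float64(24.5), np.float64(24.5), np.float64(24.5), np.float64(24.5), np.float64(24.5), np.float64(24.5), np.float64(24.5), np.float64(24.5), np.float64(24.5), np.float64(24.5), np.float64(24.5), np.float64(24.5), np.float64(24.5), np.float64(24.5), np.float64(24.5), np.float64(24.5), np.float64(12.0), np.float64(0.0), np.float64(0.0), np.float64(0.0), np.float64(0.0), np.float64(0.0), np.float64(0.0), np.float64(0.0), np.float64(0.0)]
[325.6650762  210.04583648]
```

Next is the transport. First I'll check the tray corners by triangulation and confirm the rail swings clear.

Run:
```python
from h import *
T=bot.calibration("top");S=bot.calibration("side")
P=[]
for p,q in[((140,240),(308,436)),((269,262),(343,305)),((258,317),(396,314)),((124,292),(373,447))]:
    X,r=tri([(T,p),(S,q)]);P.append(X);print(X.round(4),np.round(r,4))
P=[];Q=[]
# rim corners with sub-pixel check by edges between wood wall and shelf in saved first top image
t=cv2.imread("pics/top0.png");g=cv2.Canny(t,60,140)
m=np.zeros_like(g);m[225:330,110:285]=255;g&=m
c=cv2.minAreaRect(np.argwhere(g)[:,::-1].astype(np.float32));b=cv2.boxPoints(c);print(b)
for u in b: print(onz(T,u,.03).round(4))
print(onz(T,(318,155),.0))
```

```text
[0.5567 0.372  0.007 ] [0.0009 0.0009]
[0.5308 0.1097 0.0201] [0.0029 0.0029]
[0.4264 0.1181 0.0207] [0.0004 0.0004]
[0.452  0.3813 0.0176] [0.0009 0.0009]
[[121.10303 296.12027]
 [131.49332 236.80905]
 [282.35974 263.2382 ]
 [271.96945 322.5494 ]]
[0.4416 0.3808 0.03  ]
[0.558 0.381 0.03 ]
[0.5319 0.0822 0.03  ]
[0.4173 0.0896 0.03  ]
[0.7723572  0.03523941 0.        ]
```

Call:
{"api": "shift_gripper", "payload": {"segments": [[0.015, -0.0035, 0, 0], [0.03, -0.007, 0, 0], [0.033, -0.0077, 0, 0], [0.033, -0.0077, 0, 0], [0.033, -0.0077, 0, 0], [0.033, -0.0077, 0, 0], [0.033, -0.0077, 0, 0], [0.033, -0.0077, 0, 0], [0.033, -0.0077, 0, 0], [0.033, -0.0077, 0, 0], [0.033, -0.0077, 0, 0], [0.033, -0.0077, 0, 0], [0.033, -0.0077, 0, 0], [0.02, -0.0045, 0, 0], [0.014, -0.003, 0, -2], [0, 0, 0, -2.1], [0, 0, 0, 0]]}}

```text
clock: 20.23
ee_pos: [0.496, 0.3013, 0.1434]
eef_rot: [[0.09, 0.996, -0.0], [0.996, -0.09, -0.0], [-0.0, -0.0, -1.0]]
contact_force: [0.3, -0.3, -2.2]
grip_width: 0.0075
grasp_force: 50.0
```

Run:
```python
from h import *
o=bot.get_obs();R=np.array(o["eef_rot"]);p=np.array(o["ee_pos"]);print(o["moment"])
W=bot.calibration("wrist");w=bot.get_image("wrist");cv2.imwrite("pics/w14.png",w[:,:,::-1]);hsv=cv2.cvtColor(w,cv2.COLOR_RGB2HSV)
m=(hsv[...,1]<80)
for z in(.0213,.03,.04):
    row=[]
    for d in np.arange(.018,.06,.002):
        X=p+R[:,0]*d-R[:,2]*z; wd=0
        for t in np.arange(-.012,.0121,.0005):
            u=np.round(proj(W,X+R[:,1]*t)).astype(int); wd+=m[u[1],u[0]]
        row.append(float(wd/2))
    print(z,row)
# tray: profile along tool y at z=.03 beyond the gripper, and along tool x, grey level
g=cv2.cvtColor(w,cv2.COLOR_RGB2GRAY)
def prof(f,rng):
    L=[]
    for t in rng:
        u=np.round(proj(W,f(t))).astype(int); L.append(int(g[u[1],u[0]]) if 0<=u[1]<480 and 0<=u[0]<640 else -1)
    return L
print("y",prof(lambda t:np.r_[(p+R[:,0]*.045+R[:,1]*t)[:2],.03],np.arange(-.07,.071,.003)))
print("x",prof(lambda t:np.r_[(p+R[:,0]*t+R[:,1]*.02)[:2],.03],np.arange(.03,.11,.002)))
S=bot.calibration("side");cs=bot.get_image("side");cv2.imwrite("pics/s14.png",cs[:,:,::-1])
T=bot.calibration("top");cs=bot.get_image("top");cv2.imwrite("pics/t14.png",cs[:,:,::-1])
```

```text
[ 0.00749743 -0.1205083   0.03260291]
0.0213 [8.5, 8.5, 8.5, 8.5, 8.5, 8.5, 8.5, 8.5, 8.5, 8.5, 8.5, 7.5, 5.5, 0.0, 0.0, 0.0, 0.0, 0.0, 0.0, 0.0, 0.0]
0.03 [8.0, 8.0, 8.0, 8.0, 8.0, 8.0, 8.5, 8.5, 8.5, 8.5, 8.5, 8.5, 8.5, 5.5, 0.0, 0.0, 0.0, 0.0, 0.0, 0.0, 0.0]
0.04 [8.0, 7.5, 7.5, 7.5, 7.5, 7.5, 7.5, 7.5, 7.5, 7.0, 7.5, 7.5, 7.5, 7.5, 6.5, 0.0, 0.0, 0.0, 0.0, 0.0, 0.0]
y [171, 156, 143, 151, 150, 153, 158, 131, 46, 109, 177, 175, 171, 166, 166, 166, 165, 165, 158, 173, 179, 178, 176, 172, 168, 166, 167, 163, 162, 165, 170, 163, 158, 155, 155, 158, 161, 162, 161, 158, 68, 136, 166, 156, 154, 165, 154, 162]
x [169, 169, 169, 170, 170, 170, 170, 170, 171, 170, 170, 143, 105, 104, 104, 105, 104, 104, 104, 103, 102, 112, 164, 136, 154, 154, 154, 154, 154, 155, 154, 153, 153, 152, 151, 151, 150, 149, 149, 146]
```

The tray is centred within 2 mm sideways, and shifting +6 mm along will even out the end gaps. The rail tip is unchanged in the grip and level. I'll lower it in stages and watch the force.

Call:
{"api": "shift_gripper", "payload": {"segments": [[0.006, 0.002, 0.02, 0], [0, 0, 0.03, 0], [0, 0, 0.03, 0], [0, 0, 0.02, 0], [0, 0, 0.01, 0], [0, 0, 0, 0]]}}

```text
clock: 21.12
ee_pos: [0.4985, 0.3076, 0.0333]
eef_rot: [[0.09, 0.996, -0.001], [0.996, -0.09, -0.0], [-0.0, -0.0, -1.0]]
contact_force: [0.3, 0.4, -1.2]
grip_width: 0.0073
grasp_force: 50.0
```

Call:
{"api": "shift_gripper", "payload": {"segments": [[0, 0, 0.004, 0], [0, 0, 0.004, 0], [0, 0, 0, 0]]}}

```text
clock: 21.5
ee_pos: [0.4983, 0.3079, 0.0254]
eef_rot: [[0.09, 0.996, -0.0], [0.996, -0.09, -0.0], [-0.0, -0.0, -1.0]]
contact_force: [-1.1, 0.6, -1.5]
grip_width: 0.0075
grasp_force: 50.0
```

Run:
```python
from h import *
o=bot.get_obs();R=np.array(o["eef_rot"]);p=np.array(o["ee_pos"]);print(p,o["moment"],bot.hold_point_z)
W=bot.calibration("wrist");w=bot.get_image("wrist");cv2.imwrite("pics/w15.png",w[:,:,::-1]);hsv=cv2.cvtColor(w,cv2.COLOR_RGB2HSV)
# tip pixel width (columns) at rows above tip, subpixel via half level
u=proj(W,p+R[:,0]*.036-R[:,2]*.0213);r=int(u[1]);s=hsv[r,int(u[0])-40:int(u[0])+41,1].astype(int);print(u,s.tolist())
S=bot.calibration("side");cs=bot.get_image("side");cv2.imwrite("pics/s15.png",cs[:,:,::-1]);hs=cv2.cvtColor(cs,cv2.COLOR_RGB2HSV)
for d in(.03,.036):
    print([(h,int(hs[tuple(np.round(proj(S,p+R[:,0]*d-R[:,2]*h/1000)).astype(int)[::-1])][1])) for h in range(-20,50,3)])
```

```text
[0.49833857 0.30785477 0.02535887] [ 0.01993042 -0.13031213  0.01807739] 0.0187
[325.6118324 226.6903694] [136, 136, 135, 134, 134, 134, 133, 133, 132, 133, 131, 132, 132, 131, 132, 132, 133, 132, 132, 131, 133, 131, 133, 132, 132, 133, 134, 133, 133, 126, 84, 20, 15, 17, 14, 13, 13, 14, 13, 15, 12, 12, 14, 14, 13, 16, 16, 15, 14, 15, 16, 16, 19, 41, 113, 133, 136, 135, 136, 137, 134, 134, 138, 136, 137, 138, 138, 134, 137, 136, 136, 135, 135, 135, 136, 135, 135, 135, 135, 135, 135]
[(-20, 101), (-17, 101), (-14, 100), (-11, 88), (-8, 55), (-5, 18), (-2, 11), (1, 9), (4, 8), (7, 8), (10, 10), (13, 10), (16, 10), (19, 10), (22, 10), (25, 8), (28, 8), (31, 10), (34, 8), (37, 11), (40, 11), (43, 11), (46, 14), (49, 10)]
[(-20, 101), (-17, 101), (-14, 101), (-11, 101), (-8, 100), (-5, 102), (-2, 98), (1, 90), (4, 59), (7, 18), (10, 11), (13, 9), (16, 8), (19, 10), (22, 10), (25, 10), (28, 8), (31, 10), (34, 11), (37, 11), (40, 10), (43, 8), (46, 11), (49, 11)]
```

The bar width confirms the rail is level with its ends 21 mm above the fingertips, so releasing here would drop it about 19 mm, which isn't gentle. Instead I'll rest the near tip briefly on the end wall and lower until the far tip pivots down onto the floor. I'll release without a drop, then regrip at the middle at the right depth.

Call:
{"api": "shift_gripper", "payload": {"segments": [[0.012, 0, -0.006, 0], [0.014, 0, 0, 0], [0.012, 0, 0, 0], [0, 0, 0.007, 0], [0, 0, 0.006, 0], [0, 0, 0, 0]], "force": 40}}

```text
clock: 22.35
ee_pos: [0.5014, 0.3452, 0.0176]
eef_rot: [[0.09, 0.996, -0.002], [0.996, -0.09, -0.001], [-0.001, -0.001, -1.0]]
contact_force: [0.2, 0.3, -1.1]
grip_width: 0.0077
grasp_force: 40.0
```

Call:
{"api": "shift_gripper", "payload": {"segments": [[0, 0, 0.003, 0], [0, 0, 0.003, 0], [0, 0, 0, 0]]}}

```text
clock: 22.72
ee_pos: [0.502, 0.3455, 0.0125]
eef_rot: [[0.09, 0.996, 0.0], [0.996, -0.09, -0.0], [-0.0, 0.0, -1.0]]
contact_force: [-0.4, -2.4, 0.2]
grip_width: 0.0076
grasp_force: 40.0
```

Call:
{"api": "shift_gripper", "payload": {"segments": [[0, 0, 0.002, 0], [0, 0, 0.002, 0], [0, 0, 0, 0]]}}

```text
clock: 23.1
ee_pos: [0.5021, 0.3448, 0.0092]
eef_rot: [[0.09, 0.996, 0.001], [0.996, -0.09, -0.001], [-0.001, 0.001, -1.0]]
contact_force: [-2.3, -7.3, 8.4]
grip_width: 0.0078
grasp_force: 40.0
```

Create tip.py:
```python
from h import *
o=bot.get_obs();R=np.array(o["eef_rot"]);p=np.array(o["ee_pos"]);print(p.round(4),o["contact_force"].round(1),o["moment"].round(3))
W=bot.calibration("wrist");w=bot.get_image("wrist");hsv=cv2.cvtColor(w,cv2.COLOR_RGB2HSV);g=hsv[...,2]
for d in np.arange(.02,.05,.004):
    u=proj(W,p+R[:,0]*d-R[:,2]*.0213);s=hsv[int(round(u[1])),int(u[0])-40:int(u[0])+41,1];print(round(d,3),u.round(),np.flatnonzero(s<80)[[0,-1]] if (s<80).any() else None,end=" | ")
print()
for off in(-.03,.03):
    L=[]
    for d in np.arange(.0,.08,.002):
        X=p+R[:,0]*d+R[:,1]*off;X[2]=.03;u=np.round(proj(W,X)).astype(int);L.append(int(g[u[1],u[0]]))
    print(L)
```

```bash
python3 tip.py
```

```text
[0.5021 0.3448 0.0092] [-2.3 -7.3  8.4] [-0.875  0.162  0.07 ]
0.02 [326. 266.] [30 52] | 0.024 [326. 256.] [30 53] | 0.028 [326. 247.] [30 53] | 0.032 [326. 237.] [30 53] | 0.036 [326. 227.] [29 53] | 0.04 [326. 216.] [31 51] | 0.044 [326. 206.] None | 0.048 [326. 195.] None | 
[208, 208, 208, 209, 208, 208, 207, 208, 205, 130, 131, 132, 130, 130, 136, 196, 200, 121, 113, 117, 131, 194, 194, 193, 192, 192, 192, 194, 193, 194, 194, 196, 197, 196, 199, 203, 203, 204, 206, 206]
[198, 198, 197, 198, 199, 199, 198, 198, 124, 125, 124, 123, 123, 122, 188, 207, 162, 124, 117, 156, 178, 213, 219, 220, 218, 219, 219, 219, 219, 218, 217, 217, 218, 216, 215, 213, 213, 212, 209, 209]
```

The near tip is on the wall, whose rim runs from 28 to 33 mm ahead of the TCP. Easing the grip step by step should let the far end pivot down.

Call:
{"api": "shift_gripper", "payload": {"segments": [[0, 0, 0, 0], [0, 0, 0, 0]], "force": 25, "only": "pos|force|width"}}

```text
ee_pos: [0.5022, 0.3454, 0.0089]
contact_force: [-0.3, -5.2, 6.4]
grip_width: 0.0079
grasp_force: 25.0
```

Call:
{"api": "shift_gripper", "payload": {"segments": [[0, 0, 0, 0], [0, 0, 0, 0]], "force": 16, "only": "pos|force|width"}}

```text
ee_pos: [0.5021, 0.3454, 0.0089]
contact_force: [-0.6, -4.8, 4.6]
grip_width: 0.0082
grasp_force: 16.0
```

Call:
{"api": "shift_gripper", "payload": {"segments": [[0, 0, 0, 0], [0, 0, 0, 0]], "force": 11, "only": "pos|force|width"}}

```text
ee_pos: [0.5021, 0.3454, 0.0088]
contact_force: [-1.2, -3.8, 5.2]
grip_width: 0.0086
grasp_force: 11.0
```

```bash
python3 tip.py
```

```text
[0.5021 0.3454 0.0088] [-1.2 -3.8  5.2] [-0.762  0.007  0.039]
0.02 [326. 266.] [30 52] | 0.024 [326. 256.] [30 53] | 0.028 [326. 247.] [30 53] | 0.032 [326. 237.] [30 53] | 0.036 [326. 227.] [29 53] | 0.04 [326. 216.] [32 51] | 0.044 [326. 206.] None | 0.048 [326. 196.] None | 
[208, 209, 209, 208, 209, 208, 208, 208, 175, 129, 130, 131, 131, 130, 156, 198, 192, 120, 113, 119, 130, 194, 192, 194, 193, 193, 192, 194, 195, 195, 195, 195, 198, 197, 200, 204, 203, 206, 207, 207]
[198, 197, 198, 199, 199, 199, 200, 196, 124, 124, 123, 123, 123, 113, 191, 206, 140, 120, 118, 171, 208, 219, 220, 219, 220, 219, 220, 219, 217, 218, 218, 218, 217, 217, 216, 214, 212, 211, 209, 209]
```

Call:
{"api": "shift_gripper", "payload": {"segments": [[0, 0, 0, 0], [0, 0, 0, 0]], "force": 7, "only": "pos|force|width"}}

```text
ee_pos: [0.5021, 0.3454, 0.0088]
contact_force: [0.3, -4.6, 5.1]
grip_width: 0.0084
grasp_force: 7.0
```

Call:
{"api": "shift_gripper", "payload": {"segments": [[0, 0, 0, 0], [0, 0, 0, 0]], "force": 4, "only": "pos|force|width"}}

```text
ee_pos: [0.5021, 0.3455, 0.0088]
contact_force: [-0.6, -4.2, 5.0]
grip_width: 0.0085
grasp_force: 4.0
```

Call:
{"api": "shift_gripper", "payload": {"segments": [[0, 0, 0, 0], [0, 0, 0, 0]], "force": 3, "only": "pos|force|width"}}

```text
ee_pos: [0.5021, 0.3457, 0.0085]
contact_force: [0.5, -3.2, 3.9]
grip_width: 0.0086
grasp_force: 3.0
```

```bash
python3 tip.py | head -2
```

```text
[0.5021 0.3457 0.0085] [ 0.5 -3.2  3.9] [-0.587 -0.095 -0.105]
0.02 [326. 266.] [30 53] | 0.024 [326. 256.] [30 53] | 0.028 [326. 247.] [30 53] | 0.032 [326. 237.] [30 53] | 0.036 [326. 227.] [30 54] | 0.04 [326. 216.] [33 50] | 0.044 [326. 206.] None | 0.048 [326. 195.] None |
```

Call:
{"api": "shift_gripper", "payload": {"segments": [[0, 0, 0, 0]], "aperture": 0.012, "only": "pos|force|width"}}

```text
ee_pos: [0.5015, 0.346, 0.008]
contact_force: [-0.3, 0.4, -0.4]
grip_width: 0.0122
grasp_force: 0.0
```

Call:
{"api": "shift_gripper", "payload": {"segments": [[0, 0, -0.002, 0], [0, 0, 0, 0]], "aperture": 0.03, "only": "pos|force|width"}}

```text
ee_pos: [0.5017, 0.3459, 0.0104]
contact_force: [0.1, 0.4, 0.6]
grip_width: 0.0288
grasp_force: 0.0
```

```bash
python3 tip.py|head -2
```

```text
[0.5017 0.3459 0.0104] [0.1 0.4 0.6] [-0.005 -0.043 -0.001]
0.02 [326. 266.] [31 53] | 0.024 [326. 257.] [31 54] | 0.028 [326. 247.] [31 54] | 0.032 [326. 237.] [31 54] | 0.036 [326. 227.] [30 54] | 0.04 [326. 217.] [33 52] | 0.044 [326. 206.] None | 0.048 [326. 196.] None | 
```

Call:
{"api": "shift_gripper", "payload": {"segments": [[0, 0, -0.03, 0], [0, 0, -0.04, 0], [0, 0, -0.05, 0], [0, 0, -0.05, 0], [0, 0, 0, 0]]}}

```text
clock: 25.8
ee_pos: [0.5031, 0.3464, 0.1844]
eef_rot: [[0.089, 0.996, 0.007], [0.996, -0.089, 0.003], [0.004, 0.007, -1.0]]
contact_force: [0.8, -0.1, -0.9]
grip_width: 0.0303
grasp_force: 0.0
```

Run:
```python
from h import *
o=bot.get_obs();R=np.array(o["eef_rot"]);p=np.array(o["ee_pos"])
W=bot.calibration("wrist");w=bot.get_image("wrist");cv2.imwrite("pics/w20.png",w[:,:,::-1])
for n in("top","side"): cv2.imwrite(f"pics/{n}20.png",bot.get_image(n)[:,:,::-1])
hsv=cv2.cvtColor(w,cv2.COLOR_RGB2HSV);m=((hsv[...,1]<60)&(hsv[...,2]>70)).astype(np.uint8)
n,l,st,c=cv2.connectedComponentsWithStats(m)
for i in range(1,n):
    if st[i,4]>150:
        q=np.argwhere(l==i)[:,::-1];print(st[i],c[i].round(),cv2.minAreaRect(q.astype(np.float32)))
```

```text
[ 319  157   11  213 2098] [324. 258.] ((324.0, 263.0), (212.0, 10.0), 90.0)
[220 397 214   3 440] [324. 398.] ((326.5, 398.0), (2.0, 213.0), 90.0)
[220 402 215   3 456] [327. 403.] ((327.0, 403.0), (213.99996948242188, 1.999999761581421), -0.0)
[   0  406   61   18 1028] [ 29. 414.] ((30.0, 414.5), (17.0, 60.0), 90.0)
[ 213  406  224   19 3880] [326. 414.] ((324.5, 415.0), (222.99996948242188, 17.999996185302734), 0.0)
[593 406  47  18 766] [616. 414.] ((616.0, 414.5), (17.0, 46.0), 90.0)
[ 581  440   55   40 1761] [607. 461.] ((608.0, 459.5), (39.0, 54.0), 90.0)
```

The rail was released with no jolt and appears as one straight strip (columns 319–330, rows 157–370). I'll compute where it lies.

Run:
```python
from h import *
o=bot.get_obs();R=np.array(o["eef_rot"]);p=np.array(o["ee_pos"])
W=bot.calibration("wrist");w=cv2.imread("pics/w20.png");hsv=cv2.cvtColor(w,cv2.COLOR_BGR2HSV)
for z in(.0105,.02,.0345):
    for q in((324.5,157),(324.5,370)): print(z,q,(R.T@(onz(W,q,z)-p))[:2].round(4),onz(W,q,z).round(4))
m=hsv[...,1]<60
print([(r,np.flatnonzero(m[r,290:360])[[0,-1]].tolist()) for r in range(158,372,12)])
S=bot.calibration("side");s=cv2.imread("pics/side20.png");hs=cv2.cvtColor(s,cv2.COLOR_BGR2HSV)
mm=((hs[...,1]<70)&(hs[...,2]>60)).astype(np.uint8);mm[:300]=0;mm[:,:300]=0;mm[:,410:]=0
n,l,st,c=cv2.connectedComponentsWithStats(mm);print([(st[i].tolist()) for i in range(1,n) if st[i,4]>15])
```

```text
0.0105 (324.5, 157) [ 0.0389 -0.0011] [0.5033 0.3841 0.0105]
0.0105 (324.5, 370) [-0.1646 -0.0013] [0.4848 0.1815 0.0105]
0.02 (324.5, 157) [ 0.04   -0.0011] [0.5035 0.3853 0.02  ]
0.02 (324.5, 370) [-0.1578 -0.0013] [0.4855 0.1883 0.02  ]
0.0345 (324.5, 157) [ 0.0418 -0.001 ] [0.5037 0.3871 0.0345]
0.0345 (324.5, 370) [-0.1473 -0.0012] [0.4865 0.1987 0.0345]
[(158, [30, 37]), (170, [29, 39]), (182, [29, 39]), (194, [29, 39]), (206, [29, 39]), (218, [29, 38]), (230, [29, 38]), (242, [29, 38]), (254, [29, 38]), (266, [29, 38]), (278, [29, 38]), (290, [29, 38]), (302, [29, 38]), (314, [29, 37]), (326, [29, 37]), (338, [29, 37]), (350, [29, 37]), (362, [29, 36])]
[[307, 300, 15, 4, 40], [392, 312, 12, 7, 51], [300, 324, 14, 7, 69], [333, 330, 36, 114, 832], [389, 341, 21, 9, 110]]
```

The length check (207 mm with near tip up and far tip on the floor) confirms the rail is resting across the wall. I'll regrip it at its middle.

Call:
{"api": "shift_gripper", "payload": {"segments": [[-0.03, -0.0006, 0, 0], [-0.0315, -0.0006, 0, 0], [0, 0, 0.04, 0], [0, 0, 0.05, 0], [0, 0, 0.04, 0], [0, 0, 0, 0]], "only": "pos|rot|force"}}

```text
ee_pos: [0.4929, 0.2838, 0.047]
eef_rot: [[0.09, 0.996, -0.008], [0.996, -0.09, -0.003], [-0.003, -0.008, -1.0]]
contact_force: [0.3, 0.4, 0.0]
grasp_force: 0.0
```

Call:
{"api": "shift_gripper", "payload": {"segments": [[0, 0, 0.02, 0], [0, 0, 0.013, 0], [0, 0, 0.006, 0], [0, 0, 0, 0]], "only": "pos|force"}}

```text
ee_pos: [0.4952, 0.2846, 0.0116]
contact_force: [-0.6, -0.3, -0.2]
grasp_force: 0.0
```

Call:
{"api": "shift_gripper", "payload": {"segments": [[0, 0, 0, 0], [0, 0, 0, 0], [0, 0, 0, 0], [0, 0, 0, 0]], "aperture": 0, "force": 20}}

```text
clock: 27.7
ee_pos: [0.4953, 0.2846, 0.0118]
eef_rot: [[0.09, 0.996, 0.001], [0.996, -0.09, 0.0], [0.0, 0.001, -1.0]]
contact_force: [-0.7, -0.9, 3.5]
grip_width: 0.0064
grasp_force: 20.1
```

Call:
{"api": "shift_gripper", "payload": {"segments": [[0, 0, 0, 0], [0, 0, 0, 0]], "aperture": 0, "force": 35, "only": "force|width"}}

```text
contact_force: [-1.4, -0.6, 5.7]
grip_width: 0.005
grasp_force: 34.9
```

The grip is at the middle with 35 N. I'll test it with a tiny lift.

Call:
{"api": "shift_gripper", "payload": {"segments": [[0, 0, -0.001, 0], [0, 0, -0.001, 0], [0, 0, 0, 0]], "only": "pos|force|width"}}

```text
ee_pos: [0.4949, 0.2845, 0.0132]
contact_force: [-0.5, 0.5, -1.2]
grip_width: 0.0055
grasp_force: 34.1
```

Call:
{"api": "shift_gripper", "payload": {"segments": [[0, 0, -0.002, 0], [0, 0, -0.002, 0], [0, 0, 0, 0]], "only": "pos|force|width"}}

```text
ee_pos: [0.4952, 0.2846, 0.0176]
contact_force: [-0.4, -0.3, -0.9]
grip_width: 0.0051
grasp_force: 34.2
```

It's holding: the rail's weight shows and the width is steady. I'll lift a little more, slide back into the middle of the tray and start down.

Call:
{"api": "shift_gripper", "payload": {"segments": [[0, 0, -0.003, 0], [0, 0, -0.004, 0], [0, 0, -0.004, 0], [0, 0, -0.003, 0], [0, 0, 0, 0]], "only": "pos|force|width"}}

```text
ee_pos: [0.4953, 0.2846, 0.0317]
contact_force: [0.0, 0.3, -1.6]
grip_width: 0.0054
grasp_force: 34.2
```

Call:
{"api": "shift_gripper", "payload": {"segments": [[-0.004, 0, 0, 0], [-0.008, 0, 0, 0], [-0.009, 0, 0, 0], [-0.009, 0, 0, 0], [-0.007, 0, 0, 0], [0, 0, 0, 0]], "only": "pos|force|width"}}

```text
ee_pos: [0.4919, 0.2472, 0.0315]
contact_force: [0.2, 0.2, -0.8]
grip_width: 0.0052
grasp_force: 34.2
```

Run:
```python
from h import *
o=bot.get_obs();R=np.array(o["eef_rot"]);p=np.array(o["ee_pos"])
W=bot.calibration("wrist");w=bot.get_image("wrist");cv2.imwrite("pics/w22.png",w[:,:,::-1]);hsv=cv2.cvtColor(w,cv2.COLOR_RGB2HSV)
m=hsv[...,1]<70
print([(r,np.flatnonzero(m[r,270:380])[[0,-1]].tolist()) for r in range(60,300,8) if m[r,270:380].any()])
for z in(.01,.02,.03,.04):print(z,[ (d,proj(W,p+R[:,0]*d-R[:,2]*z).round().tolist()) for d in(.1045,)])
```

```text
[(60, [45, 71]), (68, [46, 71]), (76, [46, 71]), (84, [46, 71]), (92, [46, 71]), (100, [46, 71]), (108, [46, 70]), (116, [46, 70]), (124, [46, 70]), (132, [45, 70]), (140, [45, 70]), (148, [45, 70]), (156, [45, 69]), (164, [44, 69]), (172, [44, 69]), (180, [44, 69]), (188, [44, 69]), (196, [44, 68]), (204, [45, 68]), (212, [45, 68]), (220, [45, 68]), (228, [45, 68]), (236, [45, 68]), (244, [45, 68]), (252, [45, 68]), (260, [45, 67]), (268, [45, 67]), (276, [45, 67]), (284, [46, 67]), (292, [46, 67])]
0.01 [(0.1045, [326.0, 31.0])]
0.02 [(0.1045, [326.0, 26.0])]
0.03 [(0.1045, [326.0, 20.0])]
0.04 [(0.1045, [326.0, 14.0])]
```

The grip at the middle is firm, but the rail is tilted about 7°, near end up. I'll level it by touching the far tip on the far wall's rim, then go back to the centre.

Call:
{"api": "shift_gripper", "payload": {"segments": [[0, 0, -0.006, 0], [0, 0, -0.006, 0], [-0.01, 0, 0, 0], [-0.013, 0, 0, 0], [-0.012, 0, 0, 0], [0, 0, 0.004, 0], [0, 0, 0, 0]], "only": "clock|pos|force|width"}}

```text
clock: 31.0
ee_pos: [0.4885, 0.2128, 0.039]
contact_force: [-0.3, 0.3, -1.5]
grip_width: 0.0051
grasp_force: 34.3
```

Call:
{"api": "shift_gripper", "payload": {"segments": [[0, 0, 0.003, 0], [0, 0, 0.003, 0], [0, 0, 0.002, 0], [0, 0, 0, 0]], "only": "pos|force|width"}}

```text
ee_pos: [0.4886, 0.213, 0.0313]
contact_force: [-0.0, 1.2, -1.0]
grip_width: 0.0049
grasp_force: 33.0
```

Call:
{"api": "shift_gripper", "payload": {"segments": [[0, 0, 0.002, 0], [0, 0, 0.002, 0], [0, 0, 0, 0]], "only": "pos|force|width"}}

```text
ee_pos: [0.4886, 0.2129, 0.0273]
contact_force: [-0.4, 1.1, -0.3]
grip_width: 0.0051
grasp_force: 31.8
```

Call:
{"api": "shift_gripper", "payload": {"segments": [[0, 0, 0.002, 0], [0, 0, 0.0015, 0], [0, 0, 0, 0]], "only": "clock|pos|force|width"}}

```text
clock: 32.25
ee_pos: [0.4886, 0.2127, 0.0237]
contact_force: [0.1, -0.3, -0.1]
grip_width: 0.0004
grasp_force: 0.0
```

Create lv.py:
```python
from h import *
o=bot.get_obs();R=np.array(o["eef_rot"]);p=np.array(o["ee_pos"])
W=bot.calibration("wrist");w=bot.get_image("wrist");hsv=cv2.cvtColor(w,cv2.COLOR_RGB2HSV);m=hsv[...,1]<70
wd=[(r,int(m[r,300:360].sum())) for r in range(8,70,3)];print(wd)
print([(z,proj(W,p+R[:,0]*.1045-R[:,2]*z).round(1).tolist()) for z in(0,.01,.02)])
```

```bash
python3 lv.py
```

Run:
```python
from h import *
w=cv2.imread("pics/w22.png");m=cv2.cvtColor(w,cv2.COLOR_BGR2HSV)[...,1]<70
print("before",[(r,int(m[r,300:360].sum())) for r in range(8,70,3)])
```

```text
[(8, 0), (11, 0), (14, 0), (17, 0), (20, 0), (23, 0), (26, 0), (29, 0), (32, 0), (35, 0), (38, 0), (41, 0), (44, 8), (47, 16), (50, 20), (53, 21), (56, 21), (59, 22), (62, 22), (65, 22), (68, 22)]
[(0, [325.6, 35.8]), (0.01, [325.6, 31.3]), (0.02, [325.6, 26.3])]
before [(8, 0), (11, 0), (14, 0), (17, 0), (20, 4), (23, 17), (26, 22), (29, 26), (32, 28), (35, 28), (38, 28), (41, 28), (44, 28), (47, 27), (50, 27), (53, 27), (56, 27), (59, 27), (62, 27), (65, 26), (68, 26)]
```

The rail slipped out while levelling and is lying low again. I'll rise and measure where it lies.

Call:
{"api": "shift_gripper", "payload": {"segments": [[0, 0, -0.03, 0], [0, 0, -0.05, 0], [0, 0, -0.05, 0], [0, 0, -0.03, 0], [0, 0, 0, 0]], "aperture": 0.04, "only": "clock|pos|force|width"}}

```text
clock: 32.92
ee_pos: [0.4894, 0.2129, 0.1859]
contact_force: [0.7, -0.5, -0.7]
grip_width: 0.0398
grasp_force: 0.0
```

Create loc.py:
```python
from h import *
o=bot.get_obs();R=np.array(o["eef_rot"]);p=np.array(o["ee_pos"])
W=bot.calibration("wrist");w=bot.get_image("wrist");hsv=cv2.cvtColor(w,cv2.COLOR_RGB2HSV);m=((hsv[...,1]<60)&(hsv[...,2]>60)).astype(np.uint8)
n,l,st,c=cv2.connectedComponentsWithStats(m)
for i in range(1,n):
    if st[i,4]>400 and st[i,3]>60:
        print(st[i]); a,b=st[i,1],st[i,1]+st[i,3]
        for r in(a+1,a+20,(a+b)//2,b-20,b-2):
            x=np.flatnonzero(l[r]==i); q=(x.mean(),r); print(r,x[[0,-1]],[(z,(R.T@(onz(W,q,z)-p))[:2].round(4).tolist()) for z in(.0105,.0205,.0345)])
S=bot.calibration("side");s=bot.get_image("side");T=bot.calibration("top");t=bot.get_image("top")
cv2.imwrite("pics/sloc.png",s[:,:,::-1]);cv2.imwrite("pics/tloc.png",t[:,:,::-1])
for nm,im,C in(("side",s,S),("top",t,T)):
    h=cv2.cvtColor(im,cv2.COLOR_RGB2HSV);m=((h[...,1]<70)&(h[...,2]>50)).astype(np.uint8)
    P=[proj(C,np.array(x)) for x in((.40,.07,.02),(.60,.07,.02),(.60,.41,.02),(.40,.41,.02))]
    k=np.zeros_like(m);cv2.fillConvexPoly(k,np.round(P).astype(int),1);m&=k
    n,l,st,c=cv2.connectedComponentsWithStats(m)
    print(nm,[st[i].tolist() for i in range(1,n) if st[i,4]>15])
```

```bash
python3 loc.py
```

```text
[ 279   74   35  252 2545]
75 [280 286] [(0.0105, [0.1015, -0.0334]), (0.0205, [0.1009, -0.0325]), (0.0345, [0.1, -0.0311])]
94 [280 290] [(0.0105, [0.0875, -0.0323]), (0.0205, [0.0873, -0.0314]), (0.0345, [0.087, -0.0301])]
200 [298 307] [(0.0105, [0.0016, -0.0199]), (0.0205, [0.0039, -0.0194]), (0.0345, [0.0071, -0.0186])]
306 [301 310] [(0.0105, [-0.0992, -0.0189]), (0.0205, [-0.0941, -0.0184]), (0.0345, [-0.0868, -0.0176])]
324 [304 310] [(0.0105, [-0.1182, -0.0178]), (0.0205, [-0.1124, -0.0173]), (0.0345, [-0.1044, -0.0165])]
side [[365, 305, 15, 107, 611]]
top [[104, 216, 80, 109, 5868], [197, 286, 67, 13, 326]]
```

Create cl.py:
```python
from h import *
o=bot.get_obs();R=np.array(o["eef_rot"]);p=np.array(o["ee_pos"])
W=bot.calibration("wrist");w=bot.get_image("wrist");hsv=cv2.cvtColor(w,cv2.COLOR_RGB2HSV);m=((hsv[...,1]<60)&(hsv[...,2]>60)).astype(np.uint8)
n,l,st,c=cv2.connectedComponentsWithStats(m)
i=max((i for i in range(1,n) if st[i,3]>60 and st[i,2]<120),key=lambda i:st[i,4])
for r in np.linspace(st[i,1]+1,st[i,1]+st[i,3]-2,16).astype(int):
    x=np.flatnonzero(l[r]==i);print(r,x[[0,-1]].tolist(),(R.T@(onz(W,(x.mean(),r),.0105)-p))[:2].round(4).tolist())
# tray rim, grey profile along tool x at z=.03 for two lateral offsets
g=hsv[...,2]
for off in(-.035,.015):
    print([(round(float(d),3),int(g[tuple(np.round(proj(W,np.r_[(p+R[:,0]*d+R[:,1]*off)[:2],.03])).astype(int)[::-1])])) for d in np.arange(-.13,-.07,.003)])
S=bot.calibration("side");s=bot.get_image("side");h=cv2.cvtColor(s,cv2.COLOR_RGB2HSV)
m=((h[...,1]<70)&(h[...,2]>50)).astype(np.uint8);m[:300]=0;m[:,:355]=0;m[420:]=0;m[:,385:]=0
for r in range(305,413,9):
    x=np.flatnonzero(m[r]);
    if len(x): print(r,x[[0,-1]],[(R.T@(onz(S,(x.mean(),r),z)-p))[:2].round(4).tolist() for z in(.0105,.0345)])
```

```bash
python3 cl.py
```

```text
73 [283, 289] [0.1027, -0.0308]
89 [282, 292] [0.0911, -0.0304]
106 [284, 294] [0.0784, -0.0291]
123 [289, 299] [0.0654, -0.0255]
140 [294, 304] [0.0521, -0.0218]
157 [296, 306] [0.0384, -0.0204]
173 [298, 307] [0.0253, -0.0194]
190 [299, 308] [0.0109, -0.0188]
207 [301, 310] [-0.0038, -0.0173]
224 [303, 312] [-0.0189, -0.0158]
241 [304, 313] [-0.0344, -0.0152]
257 [306, 314] [-0.0494, -0.014]
274 [307, 316] [-0.0657, -0.0129]
291 [303, 312] [-0.0825, -0.0167]
308 [304, 313] [-0.0998, -0.016]
325 [306, 313] [-0.1176, -0.0153]
[(-0.13, 208), (-0.127, 211), (-0.124, 211), (-0.121, 212), (-0.118, 212), (-0.115, 213), (-0.112, 213), (-0.109, 212), (-0.106, 211), (-0.103, 172), (-0.1, 129), (-0.097, 127), (-0.094, 183), (-0.091, 176), (-0.088, 112), (-0.085, 108), (-0.082, 110), (-0.079, 179), (-0.076, 208), (-0.073, 207)]
[(-0.13, 207), (-0.127, 208), (-0.124, 205), (-0.121, 204), (-0.118, 203), (-0.115, 202), (-0.112, 200), (-0.109, 198), (-0.106, 187), (-0.103, 129), (-0.1, 129), (-0.097, 129), (-0.094, 194), (-0.091, 148), (-0.088, 116), (-0.085, 111), (-0.082, 116), (-0.079, 188), (-0.076, 189), (-0.073, 189)]
305 [375 378] [[-0.121, -0.0127], [-0.1012, -0.0137]]
314 [374 379] [[-0.0993, -0.016], [-0.08, -0.0169]]
323 [371 376] [[-0.0768, -0.0137], [-0.0583, -0.0147]]
332 [369 374] [[-0.0555, -0.0133], [-0.0375, -0.0142]]
341 [369 373] [[-0.0354, -0.0155], [-0.018, -0.0164]]
350 [368 372] [[-0.0157, -0.0168], [0.0011, -0.0177]]
359 [367 371] [[0.0035, -0.0181], [0.0197, -0.0189]]
368 [366 371] [[0.0219, -0.0202], [0.0376, -0.0209]]
377 [365 370] [[0.04, -0.0214], [0.0553, -0.0221]]
386 [365 369] [[0.0575, -0.0234], [0.0722, -0.024]]
395 [366 371] [[0.0737, -0.0286], [0.088, -0.0291]]
404 [366 371] [[0.0901, -0.0312], [0.1039, -0.0316]]
```

The rail lies with its far tip about 12 mm over the far rim, its near tip on the floor, and yawed 4.3°. I'll regrip at the middle (offset −1.5, −17 mm, turn −4.3°), lift it clear, move it in and set it down.

Call:
{"api": "shift_gripper", "payload": {"segments": [[-0.0015, -0.0168, 0.02, -4.3], [0, 0, 0.05, 0], [0, 0, 0.05, 0], [0, 0, 0.03, 0], [0, 0, 0, 0]], "aperture": 0.03, "only": "clock|pos|rot|force|width"}}

```text
clock: 33.8
ee_pos: [0.4703, 0.2125, 0.0317]
eef_rot: [[0.015, 1.0, -0.006], [1.0, -0.015, -0.001], [-0.001, -0.006, -1.0]]
contact_force: [-0.4, 0.1, 0.8]
grip_width: 0.0303
grasp_force: 0.0
```

Call:
{"api": "shift_gripper", "payload": {"segments": [[0, 0, 0.013, 0], [0, 0, 0.008, 0], [0, 0, 0.004, 0], [0, 0, 0, 0]], "only": "pos|force|width"}}

```text
ee_pos: [0.4718, 0.2129, 0.0089]
contact_force: [0.0, 0.1, 0.1]
grip_width: 0.0298
grasp_force: 0.0
```

Call:
{"api": "shift_gripper", "payload": {"segments": [[0, 0, 0, 0], [0, 0, 0, 0], [0, 0, 0, 0], [0, 0, 0, 0]], "aperture": 0, "force": 15, "only": "clock|pos|rot|force|width"}}

```text
clock: 34.8
ee_pos: [0.4718, 0.2129, 0.009]
eef_rot: [[0.015, 1.0, 0.0], [1.0, -0.015, 0.0], [0.0, 0.0, -1.0]]
contact_force: [-0.3, -0.1, -0.0]
grip_width: 0.0005
grasp_force: 0.0
```

Call:
{"api": "shift_gripper", "payload": {"segments": [[0, 0, 0, 0], [0, 0, 0, 0]], "aperture": 0, "force": 30, "only": "force|width"}}

```text
contact_force: [-1.2, -0.1, -0.6]
grip_width: 0.0003
grasp_force: 0.0
```

Call:
{"api": "shift_gripper", "payload": {"segments": [[0, 0, -0.03, 0], [0, 0, -0.06, 0], [0, 0, -0.06, 0], [0, 0, 0, 0]], "aperture": 0.03, "only": "clock|pos"}}

```text
clock: 35.55
ee_pos: [0.4736, 0.2133, 0.163]
```

```bash
python3 cl.py
```

```text
70 [308, 315] [0.1035, -0.0104]
87 [307, 318] [0.0918, -0.0098]
105 [307, 317] [0.0792, -0.0103]
123 [311, 321] [0.0662, -0.0074]
141 [315, 324] [0.0529, -0.0048]
159 [315, 325] [0.0393, -0.0045]
177 [315, 325] [0.0252, -0.0045]
195 [315, 325] [0.0108, -0.0046]
212 [316, 325] [-0.0031, -0.0043]
230 [316, 325] [-0.0183, -0.0043]
248 [316, 326] [-0.0339, -0.004]
266 [316, 325] [-0.05, -0.0044]
284 [316, 325] [-0.0665, -0.0045]
302 [311, 321] [-0.0836, -0.0085]
320 [311, 320] [-0.1011, -0.0091]
338 [314, 318] [-0.1192, -0.0088]
[(-0.13, 45), (-0.127, 8), (-0.124, 7), (-0.121, 7), (-0.118, 8), (-0.115, 8), (-0.112, 7), (-0.109, 7), (-0.106, 8), (-0.103, 11), (-0.1, 6), (-0.097, 10), (-0.094, 6), (-0.091, 12), (-0.088, 15), (-0.085, 15), (-0.082, 15), (-0.079, 17), (-0.076, 16), (-0.073, 15)]
[(-0.13, 206), (-0.127, 215), (-0.124, 214), (-0.121, 213), (-0.118, 212), (-0.115, 211), (-0.112, 212), (-0.109, 210), (-0.106, 210), (-0.103, 136), (-0.1, 130), (-0.097, 147), (-0.094, 197), (-0.091, 141), (-0.088, 117), (-0.085, 113), (-0.082, 117), (-0.079, 195), (-0.076, 198), (-0.073, 199)]
305 [375 378] [[-0.1205, -0.009], [-0.1006, -0.0082]]
314 [374 379] [[-0.0986, -0.0107], [-0.0793, -0.0098]]
323 [371 376] [[-0.0764, -0.0067], [-0.0577, -0.006]]
332 [369 374] [[-0.0552, -0.0047], [-0.0371, -0.004]]
341 [369 373] [[-0.035, -0.0054], [-0.0175, -0.0047]]
350 [368 372] [[-0.0152, -0.0052], [0.0017, -0.0045]]
359 [367 372] [[0.0039, -0.0059], [0.0202, -0.0052]]
368 [366 371] [[0.0226, -0.0057], [0.0384, -0.005]]
377 [365 370] [[0.0407, -0.0055], [0.056, -0.0048]]
386 [365 369] [[0.0583, -0.0062], [0.0731, -0.0055]]
395 [366 371] [[0.0749, -0.0102], [0.0892, -0.0093]]
404 [366 371] [[0.0914, -0.0116], [0.1052, -0.0107]]
```

The fingers closed above or beside the bar without touching it, and the rail hasn't moved. The pads evidently begin about 24 mm above the tips, so the bar must be gripped where it is highest, near the propped end. I'll grip there (d ≈ −73 mm), lift just off the rim, slide the rail inward and set it down.

Call:
{"api": "shift_gripper", "payload": {"segments": [[-0.036, -0.002, 0, 0], [-0.037, -0.002, 0, 0], [0, 0, 0.05, 0], [0, 0, 0.05, 0], [0, 0, 0.025, 0], [0, 0, 0.012, 0], [0, 0, 0.01, 0], [0, 0, 0.004, 0], [0, 0, 0, 0]], "aperture": 0.03, "only": "clock|pos|force"}}

```text
clock: 36.78
ee_pos: [0.4669, 0.14, 0.0082]
contact_force: [0.0, 0.1, -0.8]
grasp_force: 0.0
```

Call:
{"api": "shift_gripper", "payload": {"segments": [[0, 0, 0, 0], [0, 0, 0, 0], [0, 0, 0, 0], [0, 0, 0, 0]], "aperture": 0, "force": 15, "only": "clock|pos|force|width"}}

```text
clock: 37.28
ee_pos: [0.4669, 0.1399, 0.0081]
contact_force: [0.3, -0.3, 2.2]
grip_width: 0.0082
grasp_force: 14.4
```

The grip is firm (8.2 mm at 15 N). I'll lift slightly, move inward and come down.

Call:
{"api": "shift_gripper", "payload": {"segments": [[0, 0, 0, 0], [0, 0, -0.003, 0], [0, 0, -0.004, 0], [0, 0, 0, 0]], "aperture": 0, "force": 30, "only": "clock|pos|force|width"}}

```text
clock: 37.78
ee_pos: [0.4667, 0.1399, 0.0151]
contact_force: [0.1, -0.6, -0.9]
grip_width: 0.0076
grasp_force: 28.9
```

Call:
{"api": "shift_gripper", "payload": {"segments": [[0.006, 0.001, 0, 0], [0.008, 0.002, 0, 0], [0.008, 0.002, 0, 0], [0.008, 0.002, 0, 0], [0.005, 0.001, 0, 0], [0, 0, 0, 0]], "only": "pos|force|width"}}

```text
ee_pos: [0.4752, 0.1752, 0.0148]
contact_force: [-0.1, 0.3, -1.4]
grip_width: 0.0072
grasp_force: 29.0
```

```bash
python3 - <<'E'
from h import *
o=bot.get_obs();R=np.array(o["eef_rot"]);p=np.array(o["ee_pos"])
W=bot.calibration("wrist");w=bot.get_image("wrist");cv2.imwrite("pics/w30.png",w[:,:,::-1]);hsv=cv2.cvtColor(w,cv2.COLOR_RGB2HSV);m=hsv[...,1]<70
print([(r,(np.flatnonzero(m[r,270:380])[[0,-1]]+270).tolist()) for r in range(0,300,14) if m[r,270:380].any()])
print("rail tip b expected row", proj(W,p+R[:,0]*.177-R[:,2]*.01))
E
```

```text
[(0, [315, 338]), (14, [315, 338]), (28, [316, 338]), (42, [316, 338]), (56, [317, 339]), (70, [317, 339]), (84, [318, 340]), (98, [318, 340]), (112, [318, 340]), (126, [319, 341]), (140, [319, 341]), (154, [320, 341]), (168, [320, 341]), (182, [321, 342]), (196, [321, 342]), (210, [322, 342]), (224, [322, 343]), (238, [323, 343]), (252, [323, 343]), (266, [324, 344]), (280, [322, 343]), (294, [293, 360])]
rail tip b expected row [ 325.46090415 -237.27260835]
```

Call:
{"api": "shift_gripper", "payload": {"segments": [[0, 0, 0.003, 0], [0, 0, 0.003, 0], [0, 0, 0.0015, 0], [0, 0, 0, 0]], "force": 20, "only": "clock|pos|force|width"}}

```text
clock: 39.08
ee_pos: [0.4752, 0.1747, 0.0073]
contact_force: [0.2, -0.3, -0.4]
grip_width: 0.0082
grasp_force: 20.1
```

Call:
{"api": "shift_gripper", "payload": {"segments": [[0, 0, 0, 0], [0, 0, 0, 0]], "force": 6, "only": "force|width"}}

```text
contact_force: [-0.1, 0.2, 0.0]
grip_width: 0.0087
grasp_force: 6.0
```

Call:
{"api": "shift_gripper", "payload": {"segments": [[0, 0, 0, 0], [0, 0, 0, 0]], "force": 3, "only": "force|width"}}

```text
contact_force: [0.1, -1.2, -1.0]
grip_width: 0.0088
grasp_force: 3.0
```

Call:
{"api": "shift_gripper", "payload": {"segments": [[0, 0, 0, 0], [0, 0, 0, 0]], "aperture": 0.0086, "only": "force|width"}}

```text
contact_force: [0.2, -1.0, -0.9]
grip_width: 0.009
grasp_force: 2.9
```

Call:
{"api": "shift_gripper", "payload": {"segments": [[0, 0, 0, 0], [0, 0, 0, 0]], "aperture": 0.0089, "only": "force|width"}}

```text
contact_force: [-0.4, -1.5, 0.3]
grip_width: 0.0089
grasp_force: 2.3
```

Call:
{"api": "shift_gripper", "payload": {"segments": [[0, 0, 0, 0], [0, 0, 0, 0]], "aperture": 0.0092, "only": "clock|pos|force|width"}}

```text
clock: 40.33
ee_pos: [0.4753, 0.1749, 0.0074]
contact_force: [-0.2, 0.4, 0.2]
grip_width: 0.0089
grasp_force: 0.0
```

Call:
{"api": "shift_gripper", "payload": {"segments": [[0, 0, 0, 0], [0, 0, 0, 0]], "aperture": 0.0096, "only": "pos|force|width"}}

```text
ee_pos: [0.4752, 0.1748, 0.0074]
contact_force: [1.5, 1.5, 0.5]
grip_width: 0.0099
grasp_force: 0.0
```

Call:
{"api": "shift_gripper", "payload": {"segments": [[0, 0, 0, 0], [0, 0, 0, 0]], "aperture": 0.03, "only": "pos|force|width"}}

```text
ee_pos: [0.4752, 0.1748, 0.0074]
contact_force: [0.3, -0.4, 1.2]
grip_width: 0.0277
grasp_force: 0.0
```

Call:
{"api": "shift_gripper", "payload": {"segments": [[0, 0, -0.04, 0], [0, 0, -0.05, 0], [0, 0, -0.05, 0], [0.035, 0, -0.03, 0], [0.04, 0, 0, 0], [0, 0, 0, 0], [0, 0, 0, 0]], "only": "clock|pos|force|width"}}

```text
clock: 41.7
ee_pos: [0.4761, 0.2494, 0.1771]
contact_force: [-0.3, -0.1, 0.7]
grip_width: 0.0296
grasp_force: 0.0
```

```bash
python3 cl.py
```

```text
75 [299, 306] [0.1009, -0.0177]
91 [298, 309] [0.0894, -0.0171]
107 [299, 309] [0.0776, -0.0169]
123 [304, 316] [0.0656, -0.0124]
139 [314, 323] [0.0533, -0.0058]
155 [315, 324] [0.0407, -0.005]
171 [315, 325] [0.0277, -0.0047]
187 [316, 325] [0.0145, -0.0043]
204 [317, 326] [0.0001, -0.0036]
220 [318, 326] [-0.0138, -0.0032]
236 [318, 327] [-0.0281, -0.0028]
252 [319, 328] [-0.0427, -0.002]
268 [320, 328] [-0.0577, -0.0016]
284 [312, 322] [-0.0731, -0.0078]
300 [310, 319] [-0.0889, -0.0102]
317 [312, 318] [-0.1061, -0.0099]
[(-0.13, 103), (-0.127, 36), (-0.124, 25), (-0.121, 7), (-0.118, 8), (-0.115, 8), (-0.112, 6), (-0.109, 8), (-0.106, 8), (-0.103, 6), (-0.1,
[... 208 characters left out ...]
115, 134), (-0.112, 195), (-0.109, 196), (-0.106, 195), (-0.103, 197), (-0.1, 197), (-0.097, 196), (-0.094, 197), (-0.091, 197), (-0.088, 197), (-0.085, 197), (-0.082, 197), (-0.079, 198), (-0.076, 198), (-0.073, 198)]
332 [373 377] [[-0.092, -0.0116], [-0.0739, -0.011]]
341 [370 376] [[-0.0713, -0.0095], [-0.0539, -0.009]]
350 [366 371] [[-0.0506, -0.0031], [-0.0337, -0.0027]]
359 [366 370] [[-0.0315, -0.0038], [-0.0152, -0.0034]]
368 [365 369] [[-0.0128, -0.0036], [0.0029, -0.0032]]
377 [364 369] [[0.0052, -0.0043], [0.0204, -0.0039]]
386 [364 368] [[0.0228, -0.005], [0.0375, -0.0046]]
395 [363 368] [[0.0399, -0.0057], [0.0541, -0.0053]]
404 [363 368] [[0.0564, -0.0072], [0.0701, -0.0067]]
```

The rail now measures 208 mm at floor level, flat in the tray and clear of all the walls. Last, I'll check numerically that the clamp arm is open and the other items haven't moved.

Run:
```python
from h import *
s=bot.get_image("side")[:,:,::-1];s0=cv2.imread("pics/side0.png")
h=lambda im:cv2.cvtColor(im,cv2.COLOR_BGR2HSV)[...,1]
print("handle back sat now/start",h(s)[150:160,298:310].mean(),h(s0)[150:160,298:310].mean()," upright plate",h(s)[142:156,349:353].mean(),h(s0)[142:156,349:353].mean())
for n,(a,b,c,d) in dict(tumbler=(190,285,190,250),patch=(248,270,262,308),grip=(244,275,316,384),multitool=(263,287,402,460)).items():
    A=s[a:b,c:d].copy();B=s0[a:b,c:d].copy()
    print(n,cv2.phaseCorrelate(np.float32(cv2.cvtColor(A,6)),np.float32(cv2.cvtColor(B,6))))
o=bot.get_obs();print(o["clock"],np.abs(o["contact_force"]).max())
```

```text
handle back sat now/start 117.5 118.31666666666666  upright plate 48.107142857142854 26.607142857142858
tumbler ((-0.027528606058602634, 0.026079403965077574), 0.9687015791734059)
patch ((0.08370989743709245, -0.004212173742814684), 0.9472601492371824)
grip ((-0.08705817696723273, -1.2446309153066402), 0.14600496904717553)
multitool ((-0.8304816603575453, -0.08271395837821949), 0.23120260677403873)
41.85 0.48875313899348993
```

Run:
```python
from h import *
s=bot.get_image("side")[:,:,::-1].copy();t=bot.get_image("top")[:,:,::-1].copy()
H=lambda im:cv2.cvtColor(im,cv2.COLOR_BGR2HSV)
def cen(m,box):
    a,b,c,d=box;k=np.zeros_like(m);k[a:b,c:d]=m[a:b,c:d];q=np.argwhere(k);return len(q),q.mean(0).round(1) if len(q) else None
ims={"side0":cv2.imread("pics/side0.png"),"side13":cv2.imread("pics/s13.png"),"side20":cv2.imread("pics/side20.png"),"now":s,"top0":cv2.imread("pics/top0.png"),"topnow":t}
for n,im in ims.items():
    h=H(im);blue=(h[...,0]>100)&(h[...,0]<130)&(h[...,1]>150);grey=(h[...,1]<70)&(h[...,2]>50)
    if n[:3]=="top": print(n,"grip",cen(blue,(230,310,310,355)),"multi",cen(grey,(325,390,305,335)))
    else: print(n,"grip",cen(blue,(240,280,310,390)),"multi",cen(grey,(262,288,402,460)),"handle back",cen(grey,(160,180,285,318)),"upright",cen(grey,(138,168,342,358)),"bar",cen(grey,(145,180,318,340)))
print(cv2.absdiff(s,ims["side0"])[130:240,290:420].mean(), [int(x) for x in s[170,285:330:4,:].mean(1)],[int(x) for x in ims["side0"][170,285:330:4,:].mean(1)])
g0=cv2.cvtColor(ims["side20"],6);g=cv2.cvtColor(s,6)
print("clamp vs side20",cv2.phaseCorrelate(np.float32(g[150:240,285:400].copy()),np.float32(g0[150:240,285:400].copy())))
```

```text
side0 grip (734, array([259.9, 348.8])) multi (714, array([275. , 430.1])) handle back (0, None) upright (156, array([152.9, 348.9])) bar (88, array([175.3, 334.5]))
side13 grip (731, array([259.9, 348.9])) multi (712, array([274.9, 430.2])) handle back (272, array([170.9, 302. ])) upright (9, array([156. , 356.6])) bar (339, array([167.5, 328. ]))
side20 grip (38, array([255.4, 321.6])) multi (985, array([272.4, 431.2])) handle back (306, array([171.5, 303.5])) upright (222, array([160.5, 349.9])) bar (483, array([167.5, 328.8]))
now grip (28, array([257.7, 338.9])) multi (319, array([277.4, 429.3])) handle back (273, array([170.9, 302.1])) upright (317, array([151.2, 352. ])) bar (335, array([167.3, 328. ]))
top0 grip (940, array([269.7, 333.1])) multi (900, array([357.6, 320.4]))
topnow grip (932, array([269.8, 333.1])) multi (898, array([357.9, 320.4]))
31.116177156177155 [114, 116, 125, 125, 125, 136, 122, 111, 111, 106, 71, 94] [107, 108, 109, 104, 112, 104, 106, 107, 101, 115, 116, 104]
clamp vs side20 ((-0.5115497750686941, -0.4278601754781164), 0.20040217646846065)
```

The arm is open: the handle lies back at the same pixels as just after it was opened. The other items haven't moved (the side view was only blocked by the robot). I'll hand in the job.

```bash
python3 -c "
from bench import bot
print(bot.finish_job())"
```

```text
the job is handed in; nothing more can be done
None
```

I handed the job in at about 42 s: the clamp arm stands open, the rail lies flat and wholly inside the tray, and the other items are where they were. It wasn't all gentle: the rail slipped from the grip once just above the tray and fell roughly 12–25 mm, and its last end was let down a short way on release.

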